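Load the travel pill-case dock and lock it

ROBOT

A 6-joint arm with a two-finger parallel gripper is mounted at the origin on the work surface. World frame = base frame: x ahead of the robot, y to its left, z up, the work surface at z = 0. Lengths are in mm, angles in rad, forces in N, time in s.
With the tool pointing down it reaches from about 350 to 975 mm from the base axis. Payload 7.1 kg.
Tool frame: the origin (TCP) lies midway between the tips of the shut fingers; the grasp point (between the pads) lies 19 mm behind it (env.grip_point_offset is the distance from the TCP to the grasp point, in mm); z points along the fingers, y is the line along which they close (so a half turn about z gives the same grasp; the last joint's range is limited). The gripper opens to 88 mm and grips with 3 to 60 N. Pads are 20 mm wide; open, the fingers measure 115 mm over their backs; the gripper's body (75 mm by 178 mm) begins 61 mm behind the grasp point.
Start: joints at [1.121, 0.423, 1.63, -0, 1.089, -0.019], TCP at [260.966, 567.892, 222.675] pointing down, gripper open.
Joint ranges: [-3, 3], [-0.9, 2.11], [0.09, 2.58], [-1.31, 4.45], [0.11, 2.69], [-2.54, 2.54]. Speed limits (rad/s): [2.39, 2.39, 3.01, 3.14, 3.14, 3.14].

INTERFACE

Orientations are given as a unit quaternion [w, x, y, z].
In Python, from station import env gives the robot as it stands.
- The arm moves only by the tool move_arm, never from a script. Its arguments are lists of equal length, an entry for each row: "xyz": the shift along the world's x, y, z as a fraction of full scale, a list of three; "delta_rot": the turn, a rotation vector about the world's x, y, z as a fraction of full scale, a list of three. A call has 1 to 12 rows; each row shifts and turns the commanded pose from where the row before left it; what a row does not reach is not made up. Full scale, the value 1, is 30 mm for a shift and 0.08 rad for a turn. A row lasts 1/12 s, in which the tool goes at most 41.7 mm and 7.16 degrees, less where a joint would pass 70% of its speed; a pose out of reach is approached as far as the arm can. A call with a number of a shift or a turn outside -1 to 1 is refused whole. A call with a gripper value outside its range is refused whole. "grip" is the opening, from 0 (shut) to 1 (fully open), set as the call begins (left out, the last holds). The fingers move at their own pace and stop on an object; the grip force is fixed at half the most. Time passes only in rows, so rows that do not move let the fingers close. It gives the time, the measured TCP pose, the force, the opening and the grip force at its end, in the units of the state.
- env.state(): the state, without advancing time (a new reading comes with each control period).
- env.capture(name): name is "scene" or "top" or "wrist"; returns a dict with "image" (400x640x3 uint8, blue, green, red), "camera_matrix" (3x3 intrinsics, pixels), "camera_from_world" (4x4, takes a point from world to camera coordinates). Camera axes: x right, y down, z forward; pixel columns grow to the right and rows downward; lengths in mm; the calibration is good to about 2 mm. A picture is of the moment at which its call begins. There is no depth.
- env.close_job(): hands the job in; it is judged then, once.
The state is a dict: "t": time; "joint_pos": joint angles; "qd": joint speeds; "tau": joint torques, N m; "ee_pos": TCP position; "orientation": TCP orientation; "contact_force": force on the tool from outside, world axes, zero at the start; "wrist_torque": the same for the moment, N m; "gripper_width": finger opening in mm; "finger_force": force on a finger pad.
Only numpy, scipy, OpenCV 4.12 (cv2) and the standard library are available. Lean on these libraries where they do the work, as an engineer would, in place of code of your own. Each camera call takes 0.05 s, during which the arm holds its last target. There are 200 camera calls.

TASK

While the dock's carriage is still pulled out, stack all the flat red pill cases squarely on it between its end walls, with exactly one white separator sheet squarely between each two cases and none under the bottom case or on the top one; leave spare sheets on the console, well clear of the carriage. Then push the carriage fully home and only then turn its T handle a full quarter turn anticlockwise to lock it, leaving the stack square and the other things on the console where they are.

Things in the scene. Friction and masses are not known exactly. Their poses are not given: they have to be found in the camera images.
- case1: flat red plastic pill case, a closed rectangular slab 104 x 52 x 20 mm with flat top, about 90 g; all of them are alike, and three or four are present. Origin at the centre of its underside, x along its length, y across its width, z up.
- case2: flat red plastic pill case, a closed rectangular slab 104 x 52 x 20 mm with flat top, about 90 g; all of them are alike, and three or four are present. Origin at the centre of its underside, x along its length, y across its width, z up.
- case3: flat red plastic pill case, a closed rectangular slab 104 x 52 x 20 mm with flat top, about 90 g; all of them are alike, and three or four are present. Origin at the centre of its underside, x along its length, y across its width, z up.
- case4: flat red plastic pill case, a closed rectangular slab 104 x 52 x 20 mm with flat top, about 90 g; all of them are alike, and three or four are present. Origin at the centre of its underside, x along its length, y across its width, z up.
- sheet1: stiff white plastic separator sheet 104 x 56 x 6 mm, about 40 g; three alike, always present. Origin at the centre of its underside, x along its length, y across its width, z up.
- sheet2: stiff white plastic separator sheet 104 x 56 x 6 mm, about 40 g; three alike, always present. Origin at the centre of its underside, x along its length, y across its width, z up.
- sheet3: stiff white plastic separator sheet 104 x 56 x 6 mm, about 40 g; three alike, always present. Origin at the centre of its underside, x along its length, y across its width, z up.
- carriage_floor (a point): centre of the carriage floor's upper face, 25 mm above the console; moves with the carriage. x points along the slide towards home (away from the robot). The floor is 66 mm wide, its sides open; end walls 45 mm high leave 116 mm of room along x. The fixed base under it is 100 mm wide, at most 21 mm high; its end stop, 90 mm high, begins 148 mm ahead of this point when fully out.
- carriage (a joint): slide of the carriage on its dock: 0 = fully out (nearest the robot), 0.08 m = fully home against the end stop; pushing takes about 3 N
- handle_grip (a point): centre of the black T handle, on its vertical turning axis, 102 mm above the console, 105 mm behind the floor's centre (robot side). The bar is 80 mm long, 16 mm thick, 32 mm tall (16 mm above and below this point), x along it, on a 26 mm post fixed to the carriage, so it can be used to push the carriage.
- handle (a joint): turn of the T handle about the vertical: 0 = bar in line with the slide (unlocked), 1.5 rad = bar across the slide (locked); grows anticlockwise seen from above; stays where it is left
- bowl: round dark silicone key bowl, 100 mm across, 45 mm high, stands among the cases; leave it. Origin at the centre of its underside
- paperweight: round glass paperweight, 70 mm across, 48 mm high; leave it. Origin at the centre of its underside
- shoehorn: wooden shoehorn 195 mm long, 10 mm high, lying flat; leave it. Origin near its middle, x along it
- twistcase: round red twist-lid pill case, 64 mm across, 34 mm high, on the round aluminium tray; leave it. Origin at the centre of its underside
- spectacle_case: blue spectacle case 150 x 60 x 35 mm; leave it. Origin at the centre of its underside, x along it

How it is judged (in metres and radians):
On the way, in this order (a step that is already met when the one before it is completed fails the run):
1. all cases present are stacked on the pulled-out carriage with one sheet between each two (value of joint carriage below 0.04 m and horizontal distance between each of case1, case2, case3, case4 and carriage_floor below 0.014 m and angle between the x axis of each of case1, case2, case3, case4 and the x axis of carriage_floor, either way round below 0.2 rad and angle between each of case1, case2, case3, case4's own z axis and vertical below 0.1 rad and z of each of case1, case2, case3, case4 in the frame of carriage_floor above -0.004 m and (z of case1 in the frame of carriage_floor below 0.005 m or (z of sheet1 in the frame of case1 between -0.009 and -0.003 m and horizontal distance between sheet1 and case1 below 0.025 m) or (z of sheet2 in the frame of case1 between -0.009 and -0.003 m and horizontal distance between sheet2 and case1 below 0.025 m) or (z of sheet3 in the frame of case1 between -0.009 and -0.003 m and horizontal distance between sheet3 and case1 below 0.025 m)) and (z of case2 in the frame of carriage_floor below 0.005 m or (z of sheet1 in the frame of case2 between -0.009 and -0.003 m and horizontal distance between sheet1 and case2 below 0.025 m) or (z of sheet2 in the frame of case2 between -0.009 and -0.003 m and horizontal distance between sheet2 and case2 below 0.025 m) or (z of sheet3 in the frame of case2 between -0.009 and -0.003 m and horizontal distance between sheet3 and case2 below 0.025 m)) and (z of case3 in the frame of carriage_floor below 0.005 m or (z of sheet1 in the frame of case3 between -0.009 and -0.003 m and horizontal distance between sheet1 and case3 below 0.025 m) or (z of sheet2 in the frame of case3 between -0.009 and -0.003 m and horizontal distance between sheet2 and case3 below 0.025 m) or (z of sheet3 in the frame of case3 between -0.009 and -0.003 m and horizontal distance between sheet3 and case3 below 0.025 m)) and (z of case4 in the frame of carriage_floor below 0.005 m or (z of sheet1 in the frame of case4 between -0.009 and -0.003 m and horizontal distance between sheet1 and case4 below 0.025 m) or (z of sheet2 in the frame of case4 between -0.009 and -0.003 m and horizontal distance between sheet2 and case4 below 0.025 m) or (z of sheet3 in the frame of case4 between -0.009 and -0.003 m and horizontal distance between sheet3 and case4 below 0.025 m)) and (horizontal distance between sheet1 and carriage_floor above 0.085 m or (z of sheet1 in the frame of carriage_floor above 0.014 m and horizontal distance between sheet1 and carriage_floor below 0.016 m and angle between the x axis of sheet1 and the x axis of carriage_floor, either way round below 0.25 rad and (z of sheet1 in the frame of case1 between -0.009 and -0.003 m or z of sheet1 in the frame of case2 between -0.009 and -0.003 m or z of sheet1 in the frame of case3 between -0.009 and -0.003 m or z of sheet1 in the frame of case4 between -0.009 and -0.003 m))) and (horizontal distance between sheet2 and carriage_floor above 0.085 m or (z of sheet2 in the frame of carriage_floor above 0.014 m and horizontal distance between sheet2 and carriage_floor below 0.016 m and angle between the x axis of sheet2 and the x axis of carriage_floor, either way round below 0.25 rad and (z of sheet2 in the frame of case1 between -0.009 and -0.003 m or z of sheet2 in the frame of case2 between -0.009 and -0.003 m or z of sheet2 in the frame of case3 between -0.009 and -0.003 m or z of sheet2 in the frame of case4 between -0.009 and -0.003 m))) and (horizontal distance between sheet3 and carriage_floor above 0.085 m or (z of sheet3 in the frame of carriage_floor above 0.014 m and horizontal distance between sheet3 and carriage_floor below 0.016 m and angle between the x axis of sheet3 and the x axis of carriage_floor, either way round below 0.25 rad and (z of sheet3 in the frame of case1 between -0.009 and -0.003 m or z of sheet3 in the frame of case2 between -0.009 and -0.003 m or z of sheet3 in the frame of case3 between -0.009 and -0.003 m or z of sheet3 in the frame of case4 between -0.009 and -0.003 m)))), for 0.2 s.
2. the carriage is pushed fully home, the handle not yet turned (value of joint carriage above 0.074 m and value of joint handle below 0.6 rad), for 0.1 s.
3. the handle is turned to lock, the carriage still home (value of joint carriage above 0.074 m and value of joint handle above 1.3 rad), for 0.2 s.
At the end, for the whole second after the job is handed in: Carriage within 6 mm of home, handle past 1.3 rad; all cases flat and at rest within 14 mm and 11 degrees of the carriage's middle, the lowest on the floor, exactly one sheet (within 16 mm) between each two; other sheets over 85 mm from the carriage's middle (all of step 3 and horizontal distance between each of case1, case2, case3, case4 and carriage_floor below 0.014 m and angle between the x axis of each of case1, case2, case3, case4 and the x axis of carriage_floor, either way round below 0.2 rad and angle between each of case1, case2, case3, case4's own z axis and vertical below 0.1 rad and z of each of case1, case2, case3, case4 in the frame of carriage_floor above -0.004 m and (z of case1 in the frame of carriage_floor below 0.005 m or (z of sheet1 in the frame of case1 between -0.009 and -0.003 m and horizontal distance between sheet1 and case1 below 0.025 m) or (z of sheet2 in the frame of case1 between -0.009 and -0.003 m and horizontal distance between sheet2 and case1 below 0.025 m) or (z of sheet3 in the frame of case1 between -0.009 and -0.003 m and horizontal distance between sheet3 and case1 below 0.025 m)) and (z of case2 in the frame of carriage_floor below 0.005 m or (z of sheet1 in the frame of case2 between -0.009 and -0.003 m and horizontal distance between sheet1 and case2 below 0.025 m) or (z of sheet2 in the frame of case2 between -0.009 and -0.003 m and horizontal distance between sheet2 and case2 below 0.025 m) or (z of sheet3 in the frame of case2 between -0.009 and -0.003 m and horizontal distance between sheet3 and case2 below 0.025 m)) and (z of case3 in the frame of carriage_floor below 0.005 m or (z of sheet1 in the frame of case3 between -0.009 and -0.003 m and horizontal distance between sheet1 and case3 below 0.025 m) or (z of sheet2 in the frame of case3 between -0.009 and -0.003 m and horizontal distance between sheet2 and case3 below 0.025 m) or (z of sheet3 in the frame of case3 between -0.009 and -0.003 m and horizontal distance between sheet3 and case3 below 0.025 m)) and (z of case4 in the frame of carriage_floor below 0.005 m or (z of sheet1 in the frame of case4 between -0.009 and -0.003 m and horizontal distance between sheet1 and case4 below 0.025 m) or (z of sheet2 in the frame of case4 between -0.009 and -0.003 m and horizontal distance between sheet2 and case4 below 0.025 m) or (z of sheet3 in the frame of case4 between -0.009 and -0.003 m and horizontal distance between sheet3 and case4 below 0.025 m)) and (horizontal distance between sheet1 and carriage_floor above 0.085 m or (z of sheet1 in the frame of carriage_floor above 0.014 m and horizontal distance between sheet1 and carriage_floor below 0.016 m and angle between the x axis of sheet1 and the x axis of carriage_floor, either way round below 0.25 rad and (z of sheet1 in the frame of case1 between -0.009 and -0.003 m or z of sheet1 in the frame of case2 between -0.009 and -0.003 m or z of sheet1 in the frame of case3 between -0.009 and -0.003 m or z of sheet1 in the frame of case4 between -0.009 and -0.003 m))) and (horizontal distance between sheet2 and carriage_floor above 0.085 m or (z of sheet2 in the frame of carriage_floor above 0.014 m and horizontal distance between sheet2 and carriage_floor below 0.016 m and angle between the x axis of sheet2 and the x axis of carriage_floor, either way round below 0.25 rad and (z of sheet2 in the frame of case1 between -0.009 and -0.003 m or z of sheet2 in the frame of case2 between -0.009 and -0.003 m or z of sheet2 in the frame of case3 between -0.009 and -0.003 m or z of sheet2 in the frame of case4 between -0.009 and -0.003 m))) and (horizontal distance between sheet3 and carriage_floor above 0.085 m or (z of sheet3 in the frame of carriage_floor above 0.014 m and horizontal distance between sheet3 and carriage_floor below 0.016 m and angle between the x axis of sheet3 and the x axis of carriage_floor, either way round below 0.25 rad and (z of sheet3 in the frame of case1 between -0.009 and -0.003 m or z of sheet3 in the frame of case2 between -0.009 and -0.003 m or z of sheet3 in the frame of case3 between -0.009 and -0.003 m or z of sheet3 in the frame of case4 between -0.009 and -0.003 m))) and linear speed of each of case1, case2, case3, case4 below 0.02 m/s); the robot touches nothing.
It fails at once if the handle is turned towards lock while the carriage is not home (value of joint carriage below 0.06 m and value of joint handle above 0.8 rad).
It fails at once if the bowl, paperweight, shoehorn, twist-lid case or spectacle case is moved more than 6 cm (distance of any of bowl, paperweight, shoehorn, twistcase, spectacle_case from where it was at the start of the episode above 0.06 m).
Of case1, case2, case3, case4 only 3 to 4 are there at a start; the rules pass over those that are not, and their reading is None.
At some moment in a run one of case1, case2, case3, case4, sheet1, sheet2, sheet3 may be knocked a few centimetres aside while the robot is not near it.
Once in a run the grip may slacken for a moment while it holds something.
It also fails if it takes over 210 s, if anything falls off the work surface, if the arm or the gripper's body presses on something with over 40 N, if the wrist force passes 120 N, or if a joint passes its speed limit or range.

## Working session

There is one attempt and no reset: what is moved stays moved. The work goes in short steps, Python scripts to look and compute and a tool call to move; the robot and the scene stay as the last step left them, time stands still between calls to the robot, and variables do not carry over. Pictures are saved under pics/ and viewed, at most 14 in all, crops included, and the job is handed in when it is done.

Besides the shell and the picture viewer there is one more tool, called by a JSON object that holds its "method" and its "body". move_arm: Moves the arm, as the interface text tells. Its arguments: {"type":"object","properties":{"xyz":{"type":"array","items":{"type":"array","items":{"type":"number"}}},"delta_rot":{"type":"array","items":{"type":"array","items":{"type":"number"}}},"grip":{"type":"number"}},"required":["xyz","delta_rot"]}

```bash
mkdir -p pics; ls; python3 - <<'E'
from station import env
import cv2
s=env.state();print({k:s[k] for k in('t','ee_pos','orientation','gripper_width')},env.grip_point_offset)
for n in('top','scene'):
    c=env.capture(n);cv2.imwrite(f'pics/{n}0.png',c['image']);print(n,c['camera_matrix'].tolist(),c['camera_from_world'].round(4).tolist())
E
```

```text
pics
{'t': 0.0, 'ee_pos': array([260.71612067, 567.40661775, 221.90815996]), 'orientation': array([-1.73465875e-04,  2.13721947e-01,  9.76894231e-01, -7.48930104e-04]), 'gripper_width': 87.70351963835284} 18.700000000000003
top [[440.9525413398368, 0.0, 321.79963768143756], [0.0, 440.9525413398368, 195.45778738793425], [0.0, 0.0, 1.0]] [[0.0104, -0.9999, -0.0091, -7.7139], [-0.9976, -0.0097, -0.0685, 612.0812], [0.0684, 0.0098, -0.9976, 1541.4555], [0.0, 0.0, 0.0, 1.0]]
scene [[404.44485389000937, 0.0, 326.44845755934244], [0.0, 404.44485389000937, 200.4904428911444], [0.0, 0.0, 1.0]] [[-0.752, 0.6591, -0.0089, 464.7604], [0.5076, 0.5705, -0.6457, -238.4102], [-0.4205, -0.4901, -0.7635, 1881.4883], [0.0, 0.0, 0.0, 1.0]]
```

View pics/top0.png

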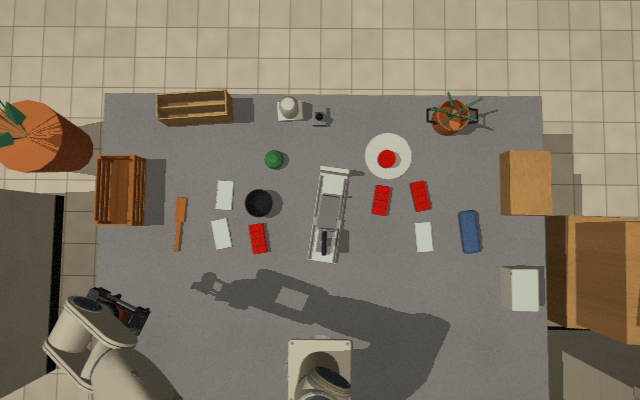

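View pics/scene0.png

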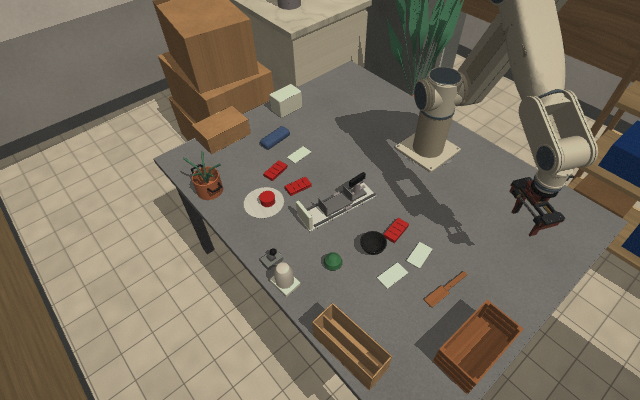

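The top view shows three red cases at about (381,200), (420,196) and (258,239), and three sheets at (224,195), (221,234) and (424,237). The carriage runs from (345,172) to (322,260), with the black handle at the robot end. No fourth case is visible.

```bash
cat > h.py <<'E'
import numpy as np, cv2
from station import env
from scipy.spatial.transform import Rotation as R
def ray(c,uv,z):
    "pixels -> world points on plane z"
    T=c['camera_from_world'];Rm,t=T[:3,:3],T[:3,3];o=-Rm.T@t
    uv=np.atleast_2d(uv).astype(float);p=np.c_[uv,np.ones(len(uv))]@np.linalg.inv(c['camera_matrix']).T@Rm
    return o+p*((z-o[2])/p[:,2:3])
def masks(img):
    h=cv2.cvtColor(img,cv2.COLOR_BGR2HSV)
    red=(((h[...,0]<6)|(h[...,0]>174))&(h[...,1]>180)&(h[...,2]>90))
    white=((h[...,1]<40)&(h[...,2]>185))
    return {'red':red,'white':white}
def rects(c,col,z,amin=150):
    m=masks(c['image'])[col].astype(np.uint8)
    m=cv2.morphologyEx(m,cv2.MORPH_CLOSE,np.ones((3,3)))
    out=[]
    for k in cv2.findContours(m,0,1)[0]:
        if cv2.contourArea(k)<amin: continue
        w=ray(c,k[:,0],z)[:,:2].astype(np.float32)
        (x,y),(a,b),th=cv2.minAreaRect(w)
        if a<b: a,b,th=b,a,th+90
        th=(th+90)%180-90
        out.append((round(float(x),1),round(float(y),1),round(float(a),1),round(float(b),1),round(float(np.radians(th)),3),tuple(k[:,0].mean(0).astype(int).tolist())))
    return out
def pose():
    s=env.state();w,*q=s['orientation'];r=R.from_quat([*q,w]);m=r.as_matrix()
    return s['ee_pos'],m
def plan(x,y,z,yaw=None):
    "rows needed: shift/30 and yaw/0.08; yaw = direction of tool x modulo pi"
    p,m=pose();d=(np.array([x,y,z])-p)/30
    t=np.arctan2(m[1,0],m[0,0]);dy=0 if yaw is None else ((yaw-t+np.pi/2)%np.pi-np.pi/2)
    tilt=np.cross(m[:,2],[0,0,-1])
    print('shift',d.round(2),'yawunits',round(dy/.08,2),'tiltunits',(tilt/.08).round(2),'tcp',p.round(1),'toolx yaw',round(t,3))
E
python3 - <<'E'
from h import *
c=env.capture('top');print('cam',(-c['camera_from_world'][:3,:3].T@c['camera_from_world'][:3,3]).round())
for r in rects(c,'red',20,80):print('red',r)
for r in rects(c,'white',6,150):print('white',r)
# carriage pixels rough
for uv in [(345,170),(322,173),(322,244),(311,258),(334,262)]:print(uv,ray(c,uv,60).round()[0])
plan(450,0,350,0);print(env.state()['joint_pos'])
E
```

```text
cam [ 505.  -17. 1580.]
red (459.3, 223.0, 101.6, 51.0, 0.187, (257, 238))
red (598.7, -209.5, 102.3, 49.9, -0.162, (380, 199))
red (615.0, -347.7, 101.9, 52.2, 0.225, (419, 195))
red (747.3, -229.7, 60.9, 58.0, -0.784, (386, 158))
white (87.9, -44.2, 108.2, 30.8, -1.558, (332, 344))
white (287.6, -717.3, 138.8, 88.3, 0.011, (524, 290))
white (470.5, -363.9, 100.8, 51.3, 0.091, (423, 236))
white (474.0, 357.2, 101.3, 51.0, 0.223, (220, 233))
white (612.2, 349.5, 101.3, 52.0, -0.059, (224, 195))
white (655.1, -38.5, 91.3, 68.2, 1.437, (332, 182))
white (759.7, -237.9, 163.2, 158.1, 0.004, (387, 155))
(345, 170) [699. -81.  60.]
(322, 173) [687.  -2.  60.]
(322, 244) [443.  -4.  60.]
(311, 258) [395.  33.  60.]
(334, 262) [382. -46.  60.]
shift [  6.31 -18.92   4.26] yawunits 5.38 tiltunits [ 0.01 -0.01  0.  ] tcp [260.8 567.5 222.1] toolx yaw 2.711
[ 1.12103209e+00  4.23652514e-01  1.63044864e+00 -1.66332433e-05
  1.08862132e+00 -1.90086669e-02]
```

```bash
python3 - <<'E'
import cv2
a=cv2.imread('pics/top0.png')[150:280,190:460];cv2.imwrite('pics/t_crop.png',cv2.resize(a,None,fx=2.9,fy=2.9,interpolation=2))
E
```

```text
(no output)
```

View pics/t_crop.png

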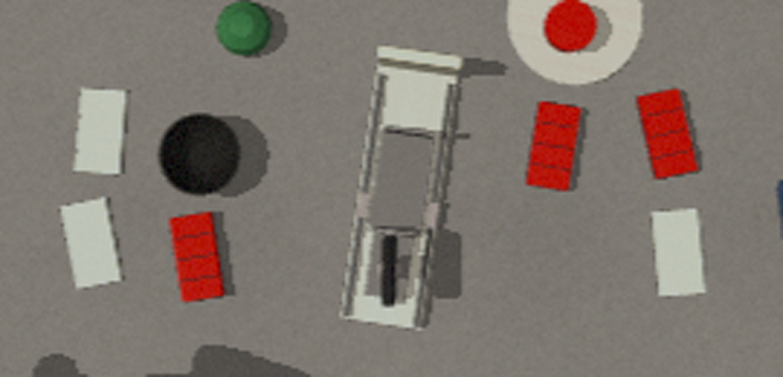

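The zoomed view shows the carriage floor as the grey rectangle between end walls at crop (410,130) and (395,228), at a yaw of about -0.14. The handle is at (388,270). I'll go above the carriage for a closer wrist view.

{"method": "move_arm", "body": {"xyz": [[0.38,-0.96,0.2],[0.38,-0.96,0.2],[0.38,-0.96,0.2],[0.38,-0.96,0.2],[0.38,-0.96,0.2],[0.38,-0.96,0.2],[0.38,-0.96,0.2],[0.38,-0.96,0.2],[0.38,-0.96,0.2],[0.38,-0.96,0.2]], "delta_rot": [[0,0,0.18],[0,0,0.18],[0,0,0.18],[0,0,0.18],[0,0,0.18],[0,0,0.18],[0,0,0.18],[0,0,0.18],[0,0,0.18],[0,0,0.18]], "grip": 1}}

```text
t: 0.98
ee_pos: [375.1, 278.4, 282.9]
orientation: [-0.0, 0.142, 0.99, -0.0]
contact_force: [0.4, 0.2, 0.5]
gripper_width: 88.0
finger_force: 0.0
```

{"method": "move_arm", "body": {"xyz": [[0.38,-0.96,0.2],[0.38,-0.96,0.2],[0.38,-0.96,0.2],[0.38,-0.96,0.2],[0.38,-0.96,0.2],[0.38,-0.96,0.2],[0.38,-0.96,0.2],[0.38,-0.96,0.2],[0.38,-0.96,0.2],[0.38,-0.96,0.2],[0,0,0],[0,0,0]], "delta_rot": [[0,0,0.18],[0,0,0.18],[0,0,0.18],[0,0,0.18],[0,0,0.18],[0,0,0.18],[0,0,0.18],[0,0,0.18],[0,0,0.18],[0,0,0.18],[0,0,0],[0,0,0]]}}

```text
t: 1.98
ee_pos: [489.1, -9.2, 342.6]
orientation: [-0.0, 0.073, 0.997, 0.0]
contact_force: [-0.1, 0.5, -0.8]
gripper_width: 88.0
finger_force: 0.0
```

```bash
python3 - <<'E'
from h import *
c=env.capture('wrist');cv2.imwrite('pics/w1.png',c['image']);plan(490,-10,330,-.14)
np.savez('pics/w1.npz',**c)
T=c['camera_from_world'];print((-T[:3,:3].T@T[:3,3]).round(),T.round(2).tolist())
E
```

```text
shift [ 0.05 -0.06 -0.41] yawunits 0.06 tiltunits [-0.   -0.01 -0.  ] tcp [488.6  -8.2 342.3] toolx yaw 2.997
[419.   1. 504.] [[0.14, 0.99, 0.0, -62.12], [0.96, -0.14, 0.26, -532.02], [0.26, -0.04, -0.97, 378.19], [0.0, 0.0, 0.0, 1.0]]
```

View pics/w1.png

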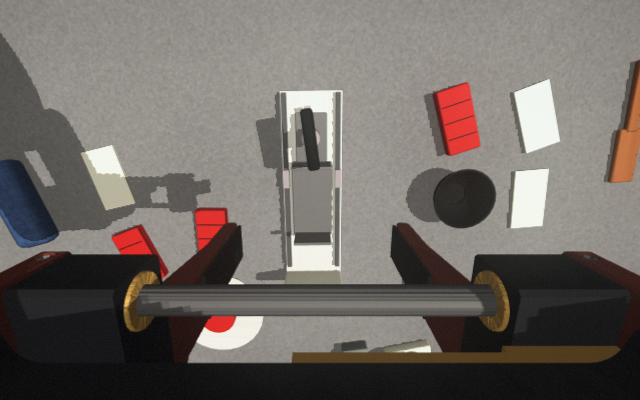

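The wrist view looks back toward the robot. The carriage floor shows at about (312,200), with end walls near rows 165 and 238, and the handle at (309,138). I'll zoom in on it.

```bash
python3 - <<'E'
import cv2
a=cv2.imread('pics/w1.png')[85:280,250:375];cv2.imwrite('pics/w1c.png',cv2.resize(a,None,fx=3,fy=3,interpolation=2))
E
```

```text
(no output)
```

View pics/w1c.png

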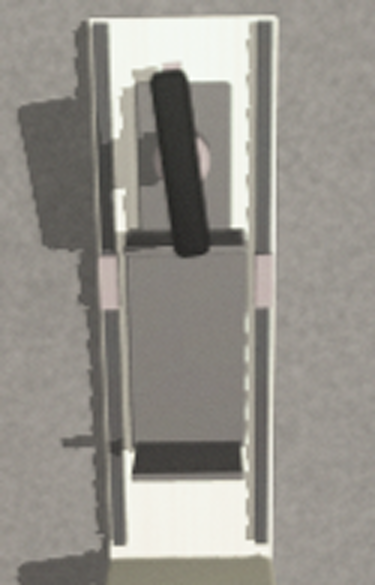

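```bash
python3 - <<'E'
from h import *
c=dict(np.load('pics/w1.npz'))
def P(u,v,z): return ray(c,(250+u/3,85+v/3),z)[0].round(1)
for n,u,v,z in [('near top L',127,251,70),('near top R',245,251,70),('far top L',135,472,70),('far top R',242,472,70),('far bot L',135,443,25),('far bot R',243,443,25),('railfar',118,545,21),('railfarR',262,543,21),('railnearL',100,25,21),('railnearR',264,25,21),('h near',168,72,118),('h far',192,253,118),('floorL',133,350,25),('floorR',247,350,25)]: print(n,P(u,v,z))
for r in rects(c,'red',20,300):print('red',r)
for r in rects(c,'white',6,300):print('white',r)
E
```

```text
near top L [489.6 -44.5  70. ]
near top R [498.  13.  70.]
far top L [606.2 -59.7  70. ]
far top R [614.4  -4.   70. ]
far bot L [607.8 -63.1  25. ]
far bot R [616.8  -1.6  25. ]
railfar [672.6 -84.5  21. ]
railfarR [683.8   1.1  21. ]
railnearL [379.9 -43.9  21. ]
railnearR [392.1  39.3  21. ]
h near [410.2 -10.1 118. ]
h far [486.9 -11.4 118. ]
floorL [552.6 -55.1  25. ]
floorR [561.8   7.9  25. ]
red (772.2, -237.3, 58.8, 33.5, 1.425, (219, 322))
red (593.2, -348.4, 61.3, 60.8, 0.221, (135, 243))
red (582.7, -206.4, 74.9, 52.3, -0.157, (208, 224))
red (458.6, 221.4, 102.1, 50.1, 0.177, (457, 118))
white (809.4, -225.0, 146.0, 65.9, -1.326, (230, 333))
white (612.0, 347.4, 104.2, 56.1, -0.055, (529, 197))
white (470.2, -363.8, 102.4, 54.9, 0.087, (107, 179))
white (537.2, -22.3, 317.0, 98.9, -0.135, (324, 172))
white (473.8, 355.2, 104.0, 55.9, 0.222, (537, 115))
```

{"method": "move_arm", "body": {"xyz": [[0.455,-0.84,-1],[0.455,-0.84,-1],[0.455,-0.84,-1],[0.455,-0.84,-1],[0.455,-0.84,-1],[0.455,-0.84,-1],[0.455,-0.84,-1],[0.455,-0.84,-1],[0,0,0],[0,0,0]], "delta_rot": [[0,0,-0.15],[0,0,0],[0,0,0],[0,0,0],[0,0,0],[0,0,0],[0,0,0],[0,0,0],[0,0,0],[0,0,0]]}}

```text
t: 2.87
ee_pos: [596.7, -208.4, 99.7]
orientation: [-0.003, 0.078, 0.997, 0.001]
contact_force: [0.8, -0.0, 0.7]
gripper_width: 88.0
finger_force: 0.0
```

```bash
python3 - <<'E'
from h import *
c=env.capture('top')
for r in rects(c,'red',20,60):print('red',r)
plan(598.5,-209.5,4,-.157)
E
```

```text
red (459.1, 223.8, 101.2, 50.8, 0.176, (257, 238))
red (747.3, -229.7, 60.9, 58.0, -0.784, (386, 158))
shift [ 0.04 -0.05 -3.26] yawunits -0.03 tiltunits [-0.02 -0.03 -0.  ] tcp [ 597.4 -208.1  101.8] toolx yaw 2.987
```

{"method": "move_arm", "body": {"xyz": [[0.04,-0.05,-0.8],[0,0,-0.8],[0,0,-0.8],[0,0,-0.5],[0,0,-0.3],[0,0,0],[0,0,0]], "delta_rot": [[0,0,0],[0,0,0],[0,0,0],[0,0,0],[0,0,0],[0,0,0],[0,0,0]]}}

```text
t: 3.5
ee_pos: [599.9, -210.7, 7.8]
orientation: [0.0, 0.077, 0.997, -0.0]
contact_force: [0.5, -0.4, 0.0]
gripper_width: 88.0
finger_force: 0.0
```

{"method": "move_arm", "body": {"xyz": [[0,0,0],[0,0,0],[0,0,0],[0,0,0],[0,0,0],[0,0,0],[0,0,0],[0,0,0]], "delta_rot": [[0,0,0],[0,0,0],[0,0,0],[0,0,0],[0,0,0],[0,0,0],[0,0,0],[0,0,0]], "grip": 0}}

```text
t: 4.17
ee_pos: [599.5, -211.4, 6.9]
orientation: [0.0, 0.077, 0.997, -0.0]
contact_force: [-0.8, -0.4, 3.4]
gripper_width: 51.9
finger_force: 30.0
```

{"method": "move_arm", "body": {"xyz": [[0,0,0.5],[0,0,1],[0,0,1],[0,0,1],[0,0,1],[0,0,0.5],[0,0,0],[0,0,0]], "delta_rot": [[0,0,0],[0,0,0],[0,0,0],[0,0,0],[0,0,0],[0,0,0],[0,0,0],[0,0,0]]}}

```text
t: 4.83
ee_pos: [599.6, -211.3, 157.8]
orientation: [0.001, 0.077, 0.997, -0.0]
contact_force: [0.2, 0.3, -1.4]
gripper_width: 51.9
finger_force: 30.0
```

```bash
python3 - <<'E'
from h import *
c=env.capture('wrist');cv2.imwrite('pics/w2.png',c['image'])
plan(552.5,-24,150,-.136)
for r in rects(c,'red',140,300):print('red',r)
E
```

```text
shift [-1.54  6.23 -0.21] yawunits 0.24 tiltunits [-0.   -0.01 -0.  ] tcp [ 598.8 -210.9  156.3] toolx yaw 2.987
red (675.2, -222.5, 60.0, 20.2, 1.417, (316, 324))
red (580.5, -289.2, 60.9, 30.6, 0.228, (189, 214))
red (594.6, -210.1, 89.2, 60.8, -0.154, (316, 216))
```

View pics/w2.png

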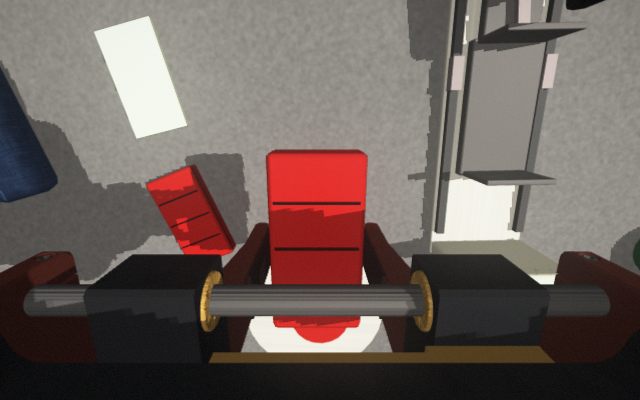

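The case is held squarely, its near edge at row about 152. The carriage is at the upper right. Next I'll work out the case's offset along the fingers.

```bash
cat >> h.py <<'E'
def held(col,zt,roi=(240,400,100,260)):
    "offset of held thing's centre from TCP, along (robot->away) and across tool; zt = its top z"
    c=env.capture('wrist');p,m=pose();ax=-m[:2,0];ax=ax*np.sign(ax[0]);ay=np.array([-ax[1],ax[0]])
    u0,u1,v0,v1=roi;k=np.zeros((400,640),bool);k[v0:v1,u0:u1]=masks(c['image'])[col][v0:v1,u0:u1]
    n,l,st,_=cv2.connectedComponentsWithStats(k.astype(np.uint8));i=1+np.argmax(st[1:,4]);v,u=np.nonzero(l==i)
    w=ray(c,np.c_[u,v],zt)[:,:2]-p[:2];a,b=w@ax,w@ay
    edge=a.min();e=b[(a<edge+40)&(a>edge+8)]
    print('held: centre along',round(edge+52,1),'across',round((e.min()+e.max())/2,1),'width',round(np.ptp(e),1),'yaw',round(np.arctan2(ax[1],ax[0]),3))
E
python3 - <<'E'
from h import *
z=pose()[0][2];held('red',z-6.9+20)
E
```

```text
held: centre along -0.9 across 0.2 width 50.1 yaw -0.155
```

{"method": "move_arm", "body": {"xyz": [[-0.19,0.78,0],[-0.19,0.78,0],[-0.19,0.78,0],[-0.19,0.78,0],[-0.19,0.78,0],[-0.19,0.78,0],[-0.19,0.78,0],[-0.19,0.78,0],[0,0,0],[0,0,0],[0,0,0]], "delta_rot": [[0,0,0.03],[0,0,0.03],[0,0,0.03],[0,0,0.03],[0,0,0.03],[0,0,0.03],[0,0,0.03],[0,0,0.03],[0,0,0],[0,0,0],[0,0,0]]}}

```text
t: 5.85
ee_pos: [553.4, -24.2, 155.6]
orientation: [-0.001, 0.067, 0.998, -0.0]
contact_force: [-0.3, -0.4, -1.6]
gripper_width: 51.7
finger_force: 30.0
```

```bash
python3 - <<'E'
from h import *
z=pose()[0][2];held('red',z+13.1)
plan(553.4,-24.1,33,-.136)
E
```

```text
held: centre along -1.7 across 0.6 width 50.1 yaw -0.136
shift [-0.01  0.02 -4.09] yawunits -0.0 tiltunits [ 0.   -0.02  0.  ] tcp [553.6 -24.6 155.8] toolx yaw 3.006
```

{"method": "move_arm", "body": {"xyz": [[0.02,0,-0.7],[0,0,-0.7],[0,0,-0.7],[0,0,-0.7],[0,0,-0.6],[0,0,-0.4],[0,0,-0.25],[0,0,0],[0,0,0],[0,0,0]], "delta_rot": [[0,0,0],[0,0,0],[0,0,0],[0,0,0],[0,0,0],[0,0,0],[0,0,0],[0,0,0],[0,0,0],[0,0,0]]}}

```text
t: 6.73
ee_pos: [555.1, -24.2, 36.0]
orientation: [0.001, 0.068, 0.998, -0.0]
contact_force: [-0.7, -0.8, -1.4]
gripper_width: 51.7
finger_force: 30.0
```

{"method": "move_arm", "body": {"xyz": [[-0.03,0,-0.08],[0,0,0],[0,0,0]], "delta_rot": [[0,0,0],[0,0,0],[0,0,0]]}}

```text
t: 6.98
ee_pos: [553.7, -24.0, 33.3]
orientation: [0.0, 0.068, 0.998, -0.0]
contact_force: [0.1, -0.2, 0.0]
gripper_width: 51.4
finger_force: 30.0
```

{"method": "move_arm", "body": {"xyz": [[0,0,-0.04],[0,0,0],[0,0,0]], "delta_rot": [[0,0,0],[0,0,0],[0,0,0]]}}

```text
t: 7.23
ee_pos: [553.9, -24.0, 32.0]
orientation: [0.0, 0.068, 0.998, 0.0]
contact_force: [-1.1, 0.9, 3.8]
gripper_width: 51.5
finger_force: 30.0
```

{"method": "move_arm", "body": {"xyz": [[0,0,0],[0,0,0],[0,0,0],[0,0,0],[0,0,0],[0,0,0.5],[0,0,1],[0,0,1],[0,0,1],[0,0,0.8],[0,0,0],[0,0,0]], "delta_rot": [[0,0,0],[0,0,0],[0,0,0],[0,0,0],[0,0,0],[0,0,0],[0,0,0],[0,0,0],[0,0,0],[0,0,0],[0,0,0],[0,0,0]], "grip": 1}}

```text
t: 8.23
ee_pos: [554.4, -24.1, 161.9]
orientation: [0.002, 0.068, 0.998, -0.0]
contact_force: [-0.4, -0.2, -0.2]
gripper_width: 87.6
finger_force: 0.0
```

```bash
python3 - <<'E'
from h import *
held('red',45)
c=env.capture('wrist')
for r in rects(c,'white',6,300):print('white',r)
plan(470.5,-363.8,100,.087)
E
```

```text
held: centre along 0.4 across 0.5 width 50.1 yaw -0.136
white (772.5, -55.8, 132.4, 21.7, 1.436, (313, 348))
white (739.0, -177.3, 68.0, 52.2, -0.135, (216, 345))
white (620.2, 318.7, 88.0, 16.5, 0.142, (634, 200))
white (586.0, -37.0, 183.8, 77.5, -0.059, (291, 222))
white (493.3, -341.3, 78.1, 31.6, -0.406, (8, 166))
white (533.4, 18.9, 297.6, 17.5, -0.134, (356, 157))
white (440.7, 12.2, 115.7, 33.7, -0.135, (342, 56))
white (432.8, -38.1, 113.7, 22.8, -0.129, (281, 58))
shift [ -2.74 -11.33  -1.99] yawunits 2.78 tiltunits [-0.   -0.02 -0.  ] tcp [552.7 -24.  159.7] toolx yaw 3.006
```

{"method": "move_arm", "body": {"xyz": [[-0.228,-0.944,0],[-0.228,-0.944,0],[-0.228,-0.944,0],[-0.228,-0.944,0],[-0.228,-0.944,-0.25],[-0.228,-0.944,-0.25],[-0.228,-0.944,-0.25],[-0.228,-0.944,-0.25],[-0.228,-0.944,-0.25],[-0.228,-0.944,-0.25],[-0.228,-0.944,-0.25],[-0.228,-0.944,-0.25]], "delta_rot": [[0,0,0.23],[0,0,0.23],[0,0,0.23],[0,0,0.23],[0,0,0.23],[0,0,0.23],[0,0,0.23],[0,0,0.23],[0,0,0.23],[0,0,0.23],[0,0,0.23],[0,0,0.23]]}}

```text
t: 9.33
ee_pos: [469.8, -364.4, 98.1]
orientation: [-0.001, -0.043, 0.999, 0.001]
contact_force: [0.5, -0.1, 0.2]
gripper_width: 87.9
finger_force: 0.0
```

{"method": "move_arm", "body": {"xyz": [[0,0,-0.5],[0,0,-0.5],[0,0,0],[0,0,0]], "delta_rot": [[0,0,0],[0,0,0],[0,0,0],[0,0,0]]}}

```text
t: 9.67
ee_pos: [469.9, -362.8, 68.5]
orientation: [-0.002, -0.042, 0.999, 0.002]
contact_force: [-0.3, -0.2, 0.5]
gripper_width: 87.6
finger_force: 0.0
```

```bash
python3 - <<'E'
from h import *
held('white',6);plan(470.5,-363.8,2.5,.087)
E
```

```text
held: centre along -0.2 across -2.7 width 55.4 yaw 0.085
shift [-0.01 -0.02 -2.24] yawunits 0.02 tiltunits [-0.02 -0.02 -0.  ] tcp [ 470.8 -363.2   69.6] toolx yaw -3.056
```

{"method": "move_arm", "body": {"xyz": [[0,-0.04,-0.7],[0,0,-0.6],[0,0,-0.5],[0,0,-0.3],[0,0,-0.12],[0,0,0],[0,0,0],[0,0,0]], "delta_rot": [[0,0,0],[0,0,0],[0,0,0],[0,0,0],[0,0,0],[0,0,0],[0,0,0],[0,0,0]]}}

```text
t: 10.38
ee_pos: [472.0, -365.4, 5.0]
orientation: [0.001, -0.043, 0.999, -0.001]
contact_force: [-0.0, -0.0, -0.5]
gripper_width: 87.6
finger_force: 0.0
```

```bash
python3 - <<'E'
from h import *
plan(470.5,-365,2,.087); print(env.state()['contact_force'])
E
```

```text
shift [-0.05  0.01 -0.1 ] yawunits 0.02 tiltunits [0.01 0.02 0.  ] tcp [ 472.  -365.4    5. ] toolx yaw -3.056
[-0.04966367 -0.00593498 -0.45137645]
```

{"method": "move_arm", "body": {"xyz": [[0,0,-0.08],[0,0,0],[0,0,0]], "delta_rot": [[0,0,0],[0,0,0],[0,0,0]]}}

```text
t: 10.63
ee_pos: [471.5, -365.2, 1.9]
orientation: [0.0, -0.043, 0.999, -0.0]
contact_force: [-1.3, 0.2, 0.0]
gripper_width: 88.0
finger_force: 0.0
```

{"method": "move_arm", "body": {"xyz": [[0,0,0],[0,0,0],[0,0,0],[0,0,0],[0,0,0],[0,0,0],[0,0,0],[0,0,0]], "delta_rot": [[0,0,0],[0,0,0],[0,0,0],[0,0,0],[0,0,0],[0,0,0],[0,0,0],[0,0,0]], "grip": 0}}

```text
t: 11.3
ee_pos: [471.4, -365.1, 1.6]
orientation: [-0.0, -0.043, 0.999, 0.0]
contact_force: [0.0, 0.1, 0.1]
gripper_width: 55.5
finger_force: 30.0
```

{"method": "move_arm", "body": {"xyz": [[0,0,0.4],[0,0,0.8],[0,0,1],[0,0,1],[0,0,1],[0,0,1],[0,0,0],[0,0,0]], "delta_rot": [[0,0,0],[0,0,0],[0,0,0],[0,0,0],[0,0,0],[0,0,0],[0,0,0],[0,0,0]]}}

```text
t: 11.97
ee_pos: [472.4, -365.8, 160.3]
orientation: [0.002, -0.043, 0.999, -0.002]
contact_force: [0.5, 0.8, -0.3]
gripper_width: 55.1
finger_force: 30.0
```

```bash
python3 - <<'E'
from h import *
z=pose()[0][2];held('white',z+4)
plan(553,-24,160,-.136)
E
```

```text
held: centre along -0.0 across -0.6 width 55.8 yaw 0.085
shift [ 2.72 11.37  0.05] yawunits -2.77 tiltunits [0.01 0.01 0.  ] tcp [ 471.4 -365.1  158.5] toolx yaw -3.056
```

{"method": "move_arm", "body": {"xyz": [[0.226,0.946,0],[0.226,0.946,0],[0.226,0.946,0],[0.226,0.946,0],[0.226,0.946,0],[0.226,0.946,0],[0.226,0.946,0],[0.226,0.946,0],[0.226,0.946,0],[0.226,0.946,0],[0.226,0.946,0],[0.226,0.946,0]], "delta_rot": [[0,0,-0.23],[0,0,-0.23],[0,0,-0.23],[0,0,-0.23],[0,0,-0.23],[0,0,-0.23],[0,0,-0.23],[0,0,-0.23],[0,0,-0.23],[0,0,-0.23],[0,0,-0.23],[0,0,-0.23]]}}

```text
t: 13.02
ee_pos: [551.6, -23.0, 155.9]
orientation: [-0.002, 0.068, 0.998, -0.0]
contact_force: [0.9, -1.4, -1.1]
gripper_width: 55.4
finger_force: 30.0
```

{"method": "move_arm", "body": {"xyz": [[0,0,-0.8],[0,0,-0.8],[0,0,-0.8],[0,0,0],[0,0,0],[0,0,0]], "delta_rot": [[0,0,0],[0,0,0],[0,0,0],[0,0,0],[0,0,0],[0,0,0]]}}

```text
t: 13.52
ee_pos: [552.7, -24.6, 85.7]
orientation: [-0.0, 0.068, 0.998, 0.0]
contact_force: [0.3, -0.3, -0.9]
gripper_width: 55.3
finger_force: 30.0
```

```bash
python3 - <<'E'
from h import *
c=env.capture('wrist');cv2.imwrite('pics/w3.png',c['image'])
z=pose()[0][2]
held('white',z+4,(255,385,100,280))
plan(553.2,-24,47,-.136)
E
```

```text
held: centre along -3.8 across 2.7 width 60.1 yaw -0.136
shift [-0.01  0.02 -1.32] yawunits -0.0 tiltunits [0.   0.02 0.  ] tcp [553.5 -24.7  86.7] toolx yaw 3.006
```

View pics/w3.png

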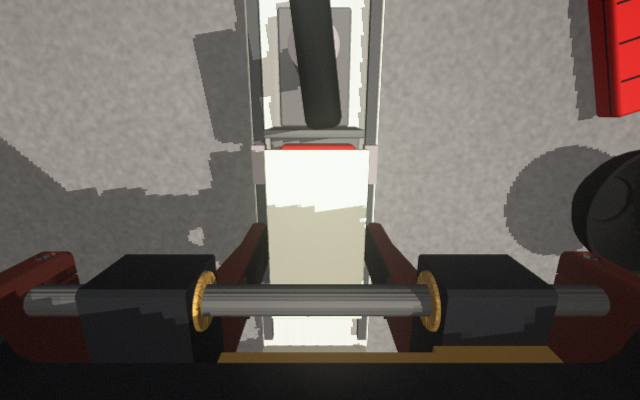

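The sheet is held squarely above the case, its near edge at row 150. I'm lowering it now.

{"method": "move_arm", "body": {"xyz": [[0,0,-0.5],[0,0,-0.4],[0,0,-0.25],[0,0,-0.1],[0,0,0],[0,0,0],[0,0,0]], "delta_rot": [[0,0,0],[0,0,0],[0,0,0],[0,0,0],[0,0,0],[0,0,0],[0,0,0]]}}

```text
t: 14.2
ee_pos: [553.1, -24.5, 48.5]
orientation: [0.0, 0.068, 0.998, -0.0]
contact_force: [1.1, -0.3, -1.1]
gripper_width: 55.2
finger_force: 30.0
```

{"method": "move_arm", "body": {"xyz": [[0,0,-0.05],[0,0,0],[0,0,0]], "delta_rot": [[0,0,0],[0,0,0],[0,0,0]]}}

```text
t: 14.45
ee_pos: [552.8, -24.5, 46.8]
orientation: [0.0, 0.068, 0.998, -0.0]
contact_force: [0.1, 0.9, 0.4]
gripper_width: 55.9
finger_force: 30.0
```

{"method": "move_arm", "body": {"xyz": [[0,0,-0.02],[0,0,0],[0,0,0],[0,0,0],[0,0,0],[0,0,0.5],[0,0,1],[0,0,1],[0,0,1],[0,0,0.3],[0,0,0],[0,0,0]], "delta_rot": [[0,0,0],[0,0,0],[0,0,0],[0,0,0],[0,0,0],[0,0,0],[0,0,0],[0,0,0],[0,0,0],[0,0,0],[0,0,0],[0,0,0]], "grip": 1}}

```text
t: 15.45
ee_pos: [552.6, -24.5, 159.7]
orientation: [0.0, 0.068, 0.998, 0.0]
contact_force: [-0.1, -0.7, -0.3]
gripper_width: 87.5
finger_force: 0.0
```

```bash
python3 - <<'E'
from h import *
c=env.capture('wrist');cv2.imwrite('pics/w4.png',c['image']);np.savez('pics/w4.npz',**c)
c=env.capture('top')
for r in rects(c,'red',20,60):print('red',r)
for r in rects(c,'white',6,60):print('w',r)
plan(615,-347.7,100,.225)
E
```

```text
red (459.2, 223.4, 101.2, 51.0, 0.175, (257, 238))
red (615.1, -347.7, 101.5, 51.8, 0.221, (419, 195))
red (747.3, -229.7, 60.9, 58.0, -0.784, (386, 158))
w (287.6, -717.1, 138.8, 88.0, 0.011, (524, 290))
w (474.0, 357.2, 101.3, 51.0, 0.223, (220, 233))
w (612.2, 349.0, 101.3, 51.0, -0.059, (224, 195))
w (660.6, -39.3, 91.3, 57.0, 1.437, (332, 181))
w (708.1, -44.1, 95.5, 12.8, 1.437, (334, 169))
w (759.7, -237.9, 163.2, 158.1, 0.004, (387, 155))
w (945.2, 129.6, 41.4, 34.1, 0.471, (286, 103))
shift [  2.11 -10.78  -1.95] yawunits 4.51 tiltunits [-0.   -0.03 -0.  ] tcp [551.6 -24.4 158.4] toolx yaw 3.006
```

View pics/w4.png

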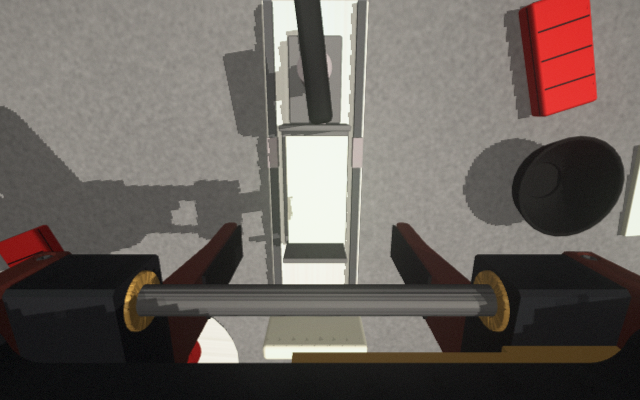

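The sheet lies square on the bottom case between the walls. Case B is next.

{"method": "move_arm", "body": {"xyz": [[0.192,-0.98,0],[0.192,-0.98,0],[0.192,-0.98,0],[0.192,-0.98,-0.25],[0.192,-0.98,-0.25],[0.192,-0.98,-0.25],[0.192,-0.98,-0.25],[0.192,-0.98,-0.5],[0.192,-0.98,-0.5],[0.192,-0.98,-0.5],[0.192,-0.98,-0.5],[0,0,0]], "delta_rot": [[0,0,0.41],[0,0,0.41],[0,0,0.41],[0,0,0.41],[0,0,0.41],[0,0,0.41],[0,0,0.41],[0,0,0.41],[0,0,0.41],[0,0,0.41],[0,0,0.41],[0,0,0]]}}

```text
t: 16.55
ee_pos: [614.0, -351.5, 64.3]
orientation: [-0.002, -0.112, 0.994, 0.001]
contact_force: [-0.7, 0.9, -0.0]
gripper_width: 87.9
finger_force: 0.0
```

```bash
python3 - <<'E'
from h import *
held('red',20);plan(615,-347.7,6.5,.222)
E
```

```text
held: centre along 1.2 across -1.5 width 49.8 yaw 0.222
shift [ 0.04  0.05 -1.97] yawunits -0.0 tiltunits [-0.03 -0.06 -0.  ] tcp [ 613.9 -349.2   65.5] toolx yaw -2.919
```

{"method": "move_arm", "body": {"xyz": [[0.04,0.03,-0.7],[0,0,-0.6],[0,0,-0.4],[0,0,-0.2],[0,0,-0.08],[0,0,0],[0,0,0]], "delta_rot": [[0,0,0],[0,0,0],[0,0,0],[0,0,0],[0,0,0],[0,0,0],[0,0,0]]}}

```text
t: 17.18
ee_pos: [617.8, -346.9, 11.3]
orientation: [0.0, -0.112, 0.994, -0.0]
contact_force: [0.1, -0.9, 0.6]
gripper_width: 87.8
finger_force: 0.0
```

{"method": "move_arm", "body": {"xyz": [[0,0,0],[0,0,0],[0,0,0],[0,0,0],[0,0,0],[0,0,0],[0,0,0],[0,0,0]], "delta_rot": [[0,0,0],[0,0,0],[0,0,0],[0,0,0],[0,0,0],[0,0,0],[0,0,0],[0,0,0]], "grip": 0}}

```text
t: 17.85
ee_pos: [617.5, -347.3, 10.9]
orientation: [0.0, -0.112, 0.994, -0.0]
contact_force: [-1.4, -1.0, 1.5]
gripper_width: 51.8
finger_force: 30.0
```

{"method": "move_arm", "body": {"xyz": [[0,0,0.4],[0,0,0.8],[0,0,1],[0,0,1],[0,0,1],[0,0,1],[0,0,0],[0,0,0]], "delta_rot": [[0,0,0],[0,0,0],[0,0,0],[0,0,0],[0,0,0],[0,0,0],[0,0,0],[0,0,0]]}}

```text
t: 18.52
ee_pos: [618.3, -347.5, 169.5]
orientation: [0.002, -0.112, 0.994, -0.001]
contact_force: [-0.4, 0.2, -0.6]
gripper_width: 51.7
finger_force: 30.0
```

```bash
python3 - <<'E'
from h import *
z=pose()[0][2];held('red',z-6.5+20)
plan(553,-24,160,-.136)
E
```

```text
held: centre along -2.9 across -0.8 width 48.5 yaw 0.225
shift [-2.14 10.76 -0.24] yawunits -4.52 tiltunits [0.   0.01 0.  ] tcp [ 617.2 -346.8  167.3] toolx yaw -2.916
```

{"method": "move_arm", "body": {"xyz": [[-0.19,0.98,0],[-0.19,0.98,0],[-0.19,0.98,0],[-0.19,0.98,0],[-0.19,0.98,0],[-0.19,0.98,0],[-0.19,0.98,0],[-0.19,0.98,0],[-0.19,0.98,0],[-0.19,0.98,0],[-0.19,0.98,0],[0,0,0]], "delta_rot": [[0,0,-0.41],[0,0,-0.41],[0,0,-0.41],[0,0,-0.41],[0,0,-0.41],[0,0,-0.41],[0,0,-0.41],[0,0,-0.41],[0,0,-0.41],[0,0,-0.41],[0,0,-0.41],[0,0,0]]}}

```text
t: 19.57
ee_pos: [551.7, -19.5, 164.7]
orientation: [-0.003, 0.067, 0.998, 0.001]
contact_force: [1.1, -0.4, -1.0]
gripper_width: 51.7
finger_force: 30.0
```

{"method": "move_arm", "body": {"xyz": [[0,0,-0.7],[0,0,-0.7],[0,0,-0.7],[0,0,0],[0,0,0],[0,0,0]], "delta_rot": [[0,0,0],[0,0,0],[0,0,0],[0,0,0],[0,0,0],[0,0,0]]}}

```text
t: 20.07
ee_pos: [554.6, -23.9, 103.6]
orientation: [-0.0, 0.068, 0.998, -0.0]
contact_force: [0.3, 0.4, -0.5]
gripper_width: 51.6
finger_force: 30.0
```

```bash
python3 - <<'E'
from h import *
z=pose()[0][2];held('red',z-10.9+20)
plan(555.5,-24.3,62,-.136)
E
```

```text
held: centre along -4.0 across 0.2 width 50.2 yaw -0.136
shift [ 0.01 -0.01 -1.41] yawunits -0.0 tiltunits [0.   0.01 0.  ] tcp [555.1 -23.9 104.2] toolx yaw 3.006
```

{"method": "move_arm", "body": {"xyz": [[0.03,-0.01,-0.5],[0,0,-0.4],[0,0,-0.3],[0,0,-0.15],[0,0,0],[0,0,0],[0,0,0]], "delta_rot": [[0,0,0],[0,0,0],[0,0,0],[0,0,0],[0,0,0],[0,0,0],[0,0,0]]}}

```text
t: 20.7
ee_pos: [555.7, -23.9, 63.4]
orientation: [0.0, 0.068, 0.998, -0.0]
contact_force: [-0.1, -0.3, -0.1]
gripper_width: 51.6
finger_force: 30.0
```

{"method": "move_arm", "body": {"xyz": [[0,0,-0.05],[0,0,0],[0,0,0]], "delta_rot": [[0,0,0],[0,0,0],[0,0,0]]}}

```text
t: 20.95
ee_pos: [555.8, -23.9, 61.8]
orientation: [0.0, 0.068, 0.998, -0.0]
contact_force: [0.6, 1.3, -0.7]
gripper_width: 52.1
finger_force: 30.0
```

{"method": "move_arm", "body": {"xyz": [[0,0,-0.03],[0,0,0],[0,0,0]], "delta_rot": [[0,0,0],[0,0,0],[0,0,0]]}}

```text
t: 21.2
ee_pos: [556.2, -23.9, 61.8]
orientation: [0.001, 0.068, 0.998, -0.0]
contact_force: [-1.9, 0.2, 9.0]
gripper_width: 51.9
finger_force: 30.0
```

{"method": "move_arm", "body": {"xyz": [[0,0,0],[0,0,0],[0,0,0],[0,0,0],[0,0,0],[0,0,0.5],[0,0,1],[0,0,1],[0,0,1],[0,0,0],[0,0,0]], "delta_rot": [[0,0,0],[0,0,0],[0,0,0],[0,0,0],[0,0,0],[0,0,0],[0,0,0],[0,0,0],[0,0,0],[0,0,0],[0,0,0]], "grip": 1}}

```text
t: 22.12
ee_pos: [556.6, -23.9, 167.3]
orientation: [0.002, 0.068, 0.998, 0.0]
contact_force: [-0.9, -0.0, -1.4]
gripper_width: 87.3
finger_force: 0.0
```

```bash
python3 - <<'E'
from h import *
held('red',71)
c=env.capture('top')
for r in rects(c,'red',20,60):print('red',r)
for r in rects(c,'white',6,200):print('w',r)
plan(612.1,348.2,100,-.057);print(env.state()['joint_pos'].round(2))
E
```

```text
held: centre along -1.6 across 0.3 width 50.1 yaw -0.136
red (459.2, 223.5, 101.2, 50.9, 0.175, (257, 238))
red (747.3, -229.7, 60.9, 58.0, -0.784, (386, 158))
w (287.6, -717.0, 138.7, 88.4, 0.011, (524, 289))
w (474.1, 357.2, 101.3, 50.9, 0.223, (220, 233))
w (612.2, 349.0, 101.3, 51.0, -0.059, (224, 195))
w (662.9, -39.6, 91.3, 52.5, 1.437, (332, 180))
w (759.7, -237.9, 163.2, 158.1, 0.004, (387, 155))
shift [ 1.91 12.4  -2.16] yawunits 0.98 tiltunits [-0.   -0.02 -0.  ] tcp [554.8 -23.8 164.9] toolx yaw 3.006
[-0.06  0.4   1.83  0.    0.92 -1.5 ]
```

{"method": "move_arm", "body": {"xyz": [[0.147,0.955,0],[0.147,0.955,0],[0.147,0.955,0],[0.147,0.955,0],[0.147,0.955,0],[0.147,0.955,0],[0.147,0.955,0],[0.147,0.955,0],[0.147,0.955,0],[0.147,0.955,0],[0.147,0.955,0],[0.147,0.955,0]], "delta_rot": [[0,0,0.08],[0,0,0.08],[0,0,0.08],[0,0,0.08],[0,0,0.08],[0,0,0.08],[0,0,0.08],[0,0,0.08],[0,0,0.08],[0,0,0.08],[0,0,0.08],[0,0,0.08]]}}

```text
t: 23.22
ee_pos: [607.3, 320.8, 163.1]
orientation: [-0.002, 0.029, 1.0, -0.001]
contact_force: [0.2, 0.8, 0.2]
gripper_width: 87.8
finger_force: 0.0
```

{"method": "move_arm", "body": {"xyz": [[0.147,0.955,-0.2],[0,0,-0.8],[0,0,-0.8],[0,0,-0.8],[0,0,-0.5],[0,0,0],[0,0,0],[0,0,0]], "delta_rot": [[0,0,0],[0,0,0],[0,0,0],[0,0,0],[0,0,0],[0,0,0],[0,0,0],[0,0,0]]}}

```text
t: 23.88
ee_pos: [613.4, 348.7, 73.3]
orientation: [0.0, 0.03, 1.0, 0.0]
contact_force: [-0.4, -0.1, -0.1]
gripper_width: 87.6
finger_force: 0.0
```

```bash
python3 - <<'E'
from h import *
held('white',6);plan(612.1,348.2,2,-.057)
E
```

```text
held: centre along -0.7 across -1.3 width 55.5 yaw -0.059
shift [-0.06 -0.02 -2.4 ] yawunits 0.03 tiltunits [-0.01  0.02  0.  ] tcp [613.8 348.9  74. ] toolx yaw 3.083
```

{"method": "move_arm", "body": {"xyz": [[-0.02,-0.04,-0.7],[0,0,-0.7],[0,0,-0.5],[0,0,-0.3],[0,0,-0.1],[0,0,0],[0,0,0],[0,0,0]], "delta_rot": [[0,0,0],[0,0,0],[0,0,0],[0,0,0],[0,0,0],[0,0,0],[0,0,0],[0,0,0]]}}

```text
t: 24.6
ee_pos: [613.0, 347.8, 4.8]
orientation: [0.001, 0.029, 1.0, 0.0]
contact_force: [-0.7, 0.3, -0.1]
gripper_width: 87.9
finger_force: 0.0
```

{"method": "move_arm", "body": {"xyz": [[0,0,-0.09],[0,0,0],[0,0,0]], "delta_rot": [[0,0,0],[0,0,0],[0,0,0]]}}

```text
t: 24.85
ee_pos: [612.3, 347.4, 1.3]
orientation: [0.0, 0.029, 1.0, 0.0]
contact_force: [-0.4, 0.7, 0.3]
gripper_width: 87.9
finger_force: 0.0
```

{"method": "move_arm", "body": {"xyz": [[0,0,0],[0,0,0],[0,0,0],[0,0,0],[0,0,0],[0,0,0],[0,0,0],[0,0,0]], "delta_rot": [[0,0,0],[0,0,0],[0,0,0],[0,0,0],[0,0,0],[0,0,0],[0,0,0],[0,0,0]], "grip": 0}}

```text
t: 25.52
ee_pos: [612.3, 347.4, 1.0]
orientation: [0.0, 0.029, 1.0, -0.0]
contact_force: [-0.5, -0.0, 0.8]
gripper_width: 55.4
finger_force: 30.0
```

{"method": "move_arm", "body": {"xyz": [[0,0,0.4],[0,0,0.8],[0,0,1],[0,0,1],[0,0,1],[0,0,1],[0,0,0],[0,0,0]], "delta_rot": [[0,0,0],[0,0,0],[0,0,0],[0,0,0],[0,0,0],[0,0,0],[0,0,0],[0,0,0]]}}

```text
t: 26.18
ee_pos: [613.5, 348.1, 160.2]
orientation: [0.002, 0.029, 1.0, 0.001]
contact_force: [0.4, -0.1, -0.2]
gripper_width: 55.2
finger_force: 30.0
```

```bash
python3 - <<'E'
from h import *
z=pose()[0][2];held('white',z+4)
plan(553,-24,160,-.136)
E
```

```text
held: centre along 1.8 across 0.9 width 56.1 yaw -0.059
shift [ -1.98 -12.38   0.07] yawunits -0.97 tiltunits [-0.01  0.02  0.  ] tcp [612.3 347.4 158. ] toolx yaw 3.083
```

{"method": "move_arm", "body": {"xyz": [[-0.155,-0.952,0],[-0.155,-0.952,0],[-0.155,-0.952,0],[-0.155,-0.952,0],[-0.155,-0.952,0],[-0.155,-0.952,0],[-0.155,-0.952,0],[-0.155,-0.952,0],[-0.155,-0.952,0],[-0.155,-0.952,0],[-0.155,-0.952,0],[-0.155,-0.952,0]], "delta_rot": [[0,0,-0.08],[0,0,-0.08],[0,0,-0.08],[0,0,-0.08],[0,0,-0.08],[0,0,-0.08],[0,0,-0.08],[0,0,-0.08],[0,0,-0.08],[0,0,-0.08],[0,0,-0.08],[0,0,-0.08]]}}

```text
t: 27.23
ee_pos: [554.7, 3.4, 155.4]
orientation: [-0.002, 0.068, 0.998, -0.0]
contact_force: [-0.1, -0.3, 0.0]
gripper_width: 55.5
finger_force: 30.0
```

{"method": "move_arm", "body": {"xyz": [[-0.155,-0.952,0],[0,0,-0.6],[0,0,-0.6],[0,0,-0.4],[0,0,0],[0,0,0],[0,0,0]], "delta_rot": [[0,0,0],[0,0,0],[0,0,0],[0,0,0],[0,0,0],[0,0,0],[0,0,0]]}}

```text
t: 27.82
ee_pos: [551.9, -23.6, 109.0]
orientation: [-0.0, 0.067, 0.998, -0.0]
contact_force: [0.5, 0.3, -1.8]
gripper_width: 55.7
finger_force: 30.0
```

```bash
python3 - <<'E'
from h import *
z=pose()[0][2];held('white',z+4,(255,385,100,280))
plan(552.2,-24,72.5,-.136)
E
```

```text
held: centre along -4.3 across 0.8 width 56.7 yaw -0.135
shift [ 0.   -0.01 -1.23] yawunits -0.01 tiltunits [0.   0.01 0.  ] tcp [552.2 -23.6 109.4] toolx yaw 3.007
```

```bash
python3 - <<'E'
from h import *
c=env.capture('wrist');cv2.imwrite('pics/w5.png',c['image'][60:340,180:460])
E
```

```text
(no output)
```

View pics/w5.png

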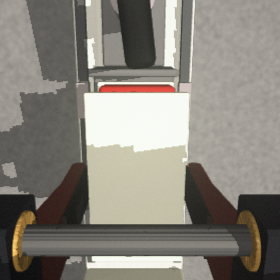

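The sheet's near edge is at crop row 93, square over the red case, so the -4.3 reading came from the white base leaking into the mask. I'm lowering it.

{"method": "move_arm", "body": {"xyz": [[0,0,-0.5],[0,0,-0.35],[0,0,-0.2],[0,0,-0.1],[0,0,0],[0,0,0],[0,0,0]], "delta_rot": [[0,0,0],[0,0,0],[0,0,0],[0,0,0],[0,0,0],[0,0,0],[0,0,0]]}}

```text
t: 28.5
ee_pos: [552.1, -23.9, 74.9]
orientation: [0.0, 0.068, 0.998, -0.0]
contact_force: [0.5, -1.2, -0.6]
gripper_width: 55.7
finger_force: 30.0
```

{"method": "move_arm", "body": {"xyz": [[0,0,-0.05],[0,0,0],[0,0,0]], "delta_rot": [[0,0,0],[0,0,0],[0,0,0]]}}

```text
t: 28.75
ee_pos: [551.9, -23.9, 73.2]
orientation: [0.0, 0.068, 0.998, 0.0]
contact_force: [-0.1, 0.1, -0.0]
gripper_width: 55.3
finger_force: 30.0
```

{"method": "move_arm", "body": {"xyz": [[0,0,-0.05],[0,0,0],[0,0,0]], "delta_rot": [[0,0,0],[0,0,0],[0,0,0]]}}

```text
t: 29.0
ee_pos: [552.1, -24.0, 71.9]
orientation: [0.0, 0.068, 0.998, -0.0]
contact_force: [-0.7, -1.0, 4.1]
gripper_width: 55.6
finger_force: 30.0
```

{"method": "move_arm", "body": {"xyz": [[0,0,0],[0,0,0],[0,0,0],[0,0,0],[0,0,0],[0,0,0.5],[0,0,1],[0,0,1],[0,0,1],[0,0,0],[0,0,0]], "delta_rot": [[0,0,0],[0,0,0],[0,0,0],[0,0,0],[0,0,0],[0,0,0],[0,0,0],[0,0,0],[0,0,0],[0,0,0],[0,0,0]], "grip": 1}}

```text
t: 29.92
ee_pos: [553.0, -24.0, 178.2]
orientation: [0.002, 0.068, 0.998, 0.0]
contact_force: [-0.4, -0.5, 0.1]
gripper_width: 88.3
finger_force: 0.0
```

```bash
python3 - <<'E'
from h import *
c=env.capture('wrist');cv2.imwrite('pics/w6.png',c['image'][60:340,180:620])
c=env.capture('top')
for r in rects(c,'red',20,60):print('red',r)
for r in rects(c,'white',6,200):print('w',r)
plan(459,222.5,100,.177)
E
```

```text
red (459.4, 223.7, 101.8, 50.6, 0.176, (257, 238))
red (747.3, -229.7, 60.9, 58.0, -0.784, (386, 158))
w (287.6, -717.3, 138.8, 87.8, 0.011, (524, 290))
w (474.0, 357.2, 101.3, 51.0, 0.223, (220, 233))
w (660.6, -39.3, 91.3, 57.0, 1.437, (332, 181))
w (759.7, -237.9, 163.2, 158.1, 0.004, (388, 155))
shift [-3.07  8.21 -2.52] yawunits 3.91 tiltunits [-0.   -0.02 -0.  ] tcp [551.1 -23.9 175.7] toolx yaw 3.006
```

View pics/w6.png

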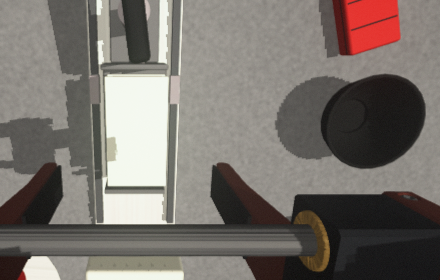

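The second sheet is square. Case C is next.

{"method": "move_arm", "body": {"xyz": [[-0.341,0.912,0],[-0.341,0.912,0],[-0.341,0.912,0],[-0.341,0.912,0],[-0.341,0.912,0],[-0.341,0.912,0],[-0.341,0.912,0],[-0.341,0.912,0],[-0.341,0.912,-0.4],[0,0,-1],[0,0,-1],[0,0,-1]], "delta_rot": [[0,0,0.434],[0,0,0.434],[0,0,0.434],[0,0,0.434],[0,0,0.434],[0,0,0.434],[0,0,0.434],[0,0,0.434],[0,0,0.434],[0,0,0],[0,0,0],[0,0,0]]}}

```text
t: 31.02
ee_pos: [458.4, 222.6, 72.2]
orientation: [-0.001, -0.089, 0.996, -0.0]
contact_force: [-0.1, -0.3, -0.2]
gripper_width: 87.7
finger_force: 0.0
```

{"method": "move_arm", "body": {"xyz": [[0,0,-0.2],[0,0,0],[0,0,0]], "delta_rot": [[0,0,0],[0,0,0],[0,0,0]]}}

```text
t: 31.27
ee_pos: [459.4, 222.1, 68.2]
orientation: [-0.001, -0.088, 0.996, -0.0]
contact_force: [0.7, -0.5, 0.4]
gripper_width: 88.0
finger_force: 0.0
```

```bash
python3 - <<'E'
from h import *
held('red',20);plan(459,222.5,8,.177)
E
```

```text
held: centre along -0.7 across 1.0 width 50.3 yaw 0.177
shift [-0.04  0.   -2.04] yawunits 0.01 tiltunits [-0.  0.  0.] tcp [460.2 222.4  69.1] toolx yaw -2.965
```

{"method": "move_arm", "body": {"xyz": [[-0.02,0.02,-0.7],[0,0,-0.6],[0,0,-0.4],[0,0,-0.2],[0,0,-0.1],[0,0,0],[0,0,0]], "delta_rot": [[0,0,0],[0,0,0],[0,0,0],[0,0,0],[0,0,0],[0,0,0],[0,0,0]]}}

```text
t: 31.9
ee_pos: [459.7, 223.1, 9.1]
orientation: [0.0, -0.088, 0.996, 0.0]
contact_force: [0.3, 0.3, 0.5]
gripper_width: 87.8
finger_force: 0.0
```

{"method": "move_arm", "body": {"xyz": [[0,0,0],[0,0,0],[0,0,0],[0,0,0],[0,0,0],[0,0,0],[0,0,0],[0,0,0]], "delta_rot": [[0,0,0],[0,0,0],[0,0,0],[0,0,0],[0,0,0],[0,0,0],[0,0,0],[0,0,0]], "grip": 0}}

```text
t: 32.57
ee_pos: [459.1, 222.9, 8.6]
orientation: [0.0, -0.088, 0.996, 0.0]
contact_force: [-0.5, 0.7, 1.1]
gripper_width: 52.0
finger_force: 30.0
```

{"method": "move_arm", "body": {"xyz": [[0,0,0.4],[0,0,0.8],[0,0,1],[0,0,1],[0,0,1],[0,0,1],[0,0,0],[0,0,0]], "delta_rot": [[0,0,0],[0,0,0],[0,0,0],[0,0,0],[0,0,0],[0,0,0],[0,0,0],[0,0,0]]}}

```text
t: 33.23
ee_pos: [460.1, 223.3, 166.6]
orientation: [0.002, -0.088, 0.996, 0.001]
contact_force: [-0.6, -0.3, -1.2]
gripper_width: 52.0
finger_force: 30.0
```

```bash
python3 - <<'E'
from h import *
z=pose()[0][2];held('red',z-8.5+20)
plan(553,-24,160,-.136)
E
```

```text
held: centre along -0.1 across 0.3 width 50.0 yaw 0.177
shift [ 3.13 -8.23 -0.17] yawunits -3.91 tiltunits [-0.01  0.01  0.  ] tcp [459.  222.9 165.1] toolx yaw -2.965
```

{"method": "move_arm", "body": {"xyz": [[0.347,-0.914,0],[0.347,-0.914,0],[0.347,-0.914,0],[0.347,-0.914,0],[0.347,-0.914,0],[0.347,-0.914,0],[0.347,-0.914,0],[0.347,-0.914,0],[0.347,-0.914,0],[0,0,0],[0,0,0],[0,0,0]], "delta_rot": [[0,0,-0.434],[0,0,-0.434],[0,0,-0.434],[0,0,-0.434],[0,0,-0.434],[0,0,-0.434],[0,0,-0.434],[0,0,-0.434],[0,0,-0.434],[0,0,0],[0,0,0],[0,0,0]]}}

```text
t: 34.28
ee_pos: [551.4, -23.5, 163.0]
orientation: [-0.002, 0.068, 0.998, 0.0]
contact_force: [-0.5, 0.2, -0.1]
gripper_width: 51.8
finger_force: 30.0
```

```bash
python3 - <<'E'
from h import *
z=pose()[0][2];held('red',z-8.6+20)
plan(553,-24,86,-.136)
E
```

```text
held: centre along -1.2 across -0.2 width 50.2 yaw -0.135
shift [ 0.05 -0.03 -2.58] yawunits -0.01 tiltunits [-0.01 -0.03 -0.  ] tcp [551.5 -23.1 163.3] toolx yaw 3.007
```

{"method": "move_arm", "body": {"xyz": [[0.05,-0.03,-0.7],[0,0,-0.7],[0,0,-0.5],[0,0,-0.3],[0,0,-0.2],[0,0,-0.1],[0,0,0],[0,0,0],[0,0,0]], "delta_rot": [[0,0,0],[0,0,0],[0,0,0],[0,0,0],[0,0,0],[0,0,0],[0,0,0],[0,0,0],[0,0,0]]}}

```text
t: 35.08
ee_pos: [554.9, -24.7, 90.3]
orientation: [0.001, 0.068, 0.998, 0.0]
contact_force: [-1.1, -0.2, -0.6]
gripper_width: 51.7
finger_force: 30.0
```

{"method": "move_arm", "body": {"xyz": [[0,0,-0.04],[0,0,0],[0,0,0]], "delta_rot": [[0,0,0],[0,0,0],[0,0,0]]}}

```text
t: 35.33
ee_pos: [554.5, -24.8, 88.6]
orientation: [0.0, 0.068, 0.998, -0.0]
contact_force: [-0.5, 0.4, -0.5]
gripper_width: 51.4
finger_force: 30.0
```

{"method": "move_arm", "body": {"xyz": [[-0.02,0,-0.06],[0,0,0],[0,0,0]], "delta_rot": [[0,0,0],[0,0,0],[0,0,0]]}}

```text
t: 35.58
ee_pos: [553.6, -24.8, 86.4]
orientation: [-0.0, 0.068, 0.998, -0.0]
contact_force: [0.1, -0.2, -0.2]
gripper_width: 51.7
finger_force: 30.0
```

{"method": "move_arm", "body": {"xyz": [[0,0,-0.04],[0,0,0],[0,0,0]], "delta_rot": [[0,0,0],[0,0,0],[0,0,0]]}}

```text
t: 35.83
ee_pos: [554.0, -24.8, 85.5]
orientation: [0.0, 0.068, 0.998, -0.0]
contact_force: [-0.5, -0.4, 2.7]
gripper_width: 51.4
finger_force: 30.0
```

Contact is made, so I'm releasing and lifting.

{"method": "move_arm", "body": {"xyz": [[0,0,0],[0,0,0],[0,0,0],[0,0,0],[0,0,0],[0,0,0.5],[0,0,1],[0,0,1],[0,0,1],[0,0,1],[0,0,0],[0,0,0]], "delta_rot": [[0,0,0],[0,0,0],[0,0,0],[0,0,0],[0,0,0],[0,0,0],[0,0,0],[0,0,0],[0,0,0],[0,0,0],[0,0,0],[0,0,0]], "grip": 1}}

```text
t: 36.83
ee_pos: [554.8, -24.8, 222.0]
orientation: [0.002, 0.068, 0.998, 0.0]
contact_force: [0.2, -0.6, -0.3]
gripper_width: 87.8
finger_force: 0.0
```

{"method": "move_arm", "body": {"xyz": [[-0.8,0,0],[-0.8,0,0],[-0.8,0,0],[-0.6,0,0],[0,0,0],[0,0,0],[0,0,0],[0,0,0],[0,0,0],[0,0,0],[0,0,0],[0,0,0]], "delta_rot": [[0,0,-1],[0,0,-1],[0,0,-1],[0,0,-1],[0,0,-1],[0,0,-1],[0,0,-1],[0,0,-1],[0,0,-1],[0,0,-1],[0,0,-1],[0,0,-1]]}}

```text
t: 37.83
ee_pos: [462.5, -24.7, 218.6]
orientation: [-0.001, 0.522, 0.853, -0.001]
contact_force: [0.1, 1.4, 0.4]
gripper_width: 87.5
finger_force: 0.0
```

{"method": "move_arm", "body": {"xyz": [[0,0,0],[0,0,0],[0,0,0],[0,0,0],[0,0,0],[0,0,0],[0,0,0],[0,0,0],[0,0,0],[0,0,0],[0,0,0],[0,0,0]], "delta_rot": [[0,0,-1],[0,0,-1],[0,0,-1],[0,0,-1],[0,0,-1],[0,0,-1],[0,0,-1],[0,0,-1],[0,0,-1],[0,0,-1],[0,0,-1],[0,0,-1]]}}

```text
t: 38.83
ee_pos: [462.6, -24.7, 218.6]
orientation: [-0.001, 0.857, 0.515, -0.001]
contact_force: [0.6, 0.2, -0.2]
gripper_width: 88.1
finger_force: 0.0
```

{"method": "move_arm", "body": {"xyz": [[0,0,0],[0,0,0],[0,0,0],[0,0,0],[0,0,0],[0,0,0],[0,0,0],[0,0,0],[0,0,0],[0,0,0],[0,0,0],[0,0,0]], "delta_rot": [[0,0,-1],[0,0,-1],[0,0,-1],[0,0,-1],[0,0,-1],[0,0,-1],[0,0,-1],[0,0,-1],[0,0,-1],[0,0,-1],[0,0,-1],[0,0,-1]]}}

```text
t: 39.83
ee_pos: [462.5, -24.7, 218.6]
orientation: [-0.0, 0.998, 0.061, -0.002]
contact_force: [0.3, -0.1, 0.4]
gripper_width: 87.8
finger_force: 0.0
```

```bash
python3 - <<'E'
from h import *
c=env.capture('wrist');cv2.imwrite('pics/w7.png',c['image']);np.savez('pics/w7.npz',**c)
plan(448.5,-10.3,230,-.017);print(env.state()['joint_pos'].round(2))
for r in rects(c,'red',97,300):print('red',r)
c=env.capture('top')
for r in rects(c,'red',97,60):print('red',r)
for r in rects(c,'white',6,200):print('w',r)
E
```

```text
shift [-0.47  0.48  0.38] yawunits -1.68 tiltunits [-0.   -0.04 -0.  ] tcp [462.6 -24.7 218.6] toolx yaw 0.117
[-0.08  0.19  1.98  0.    0.98  1.37]
red (553.7, -25.4, 101.7, 49.6, -0.147, (330, 90))
red (556.0, -23.8, 97.6, 48.5, -0.134, (327, 210))
red (735.3, -219.2, 57.9, 55.1, -0.784, (386, 158))
w (287.6, -717.2, 138.7, 88.2, 0.011, (524, 289))
w (473.9, 357.2, 101.1, 51.0, 0.223, (220, 233))
w (655.3, -38.6, 91.3, 67.7, 1.437, (332, 182))
w (759.7, -237.9, 163.2, 158.1, 0.004, (388, 155))
```

View pics/w7.png

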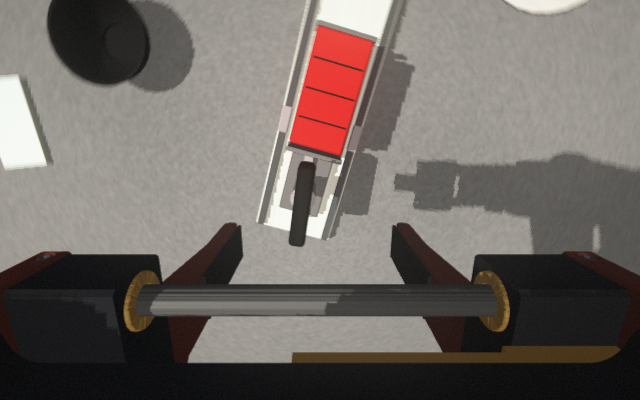

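The stack is square, with its top at (330,90) measured as (553.7,-25.4). The handle bar runs from about (306,165) to (297,243). I'll measure its yaw.

```bash
python3 - <<'E'
from h import *
c=dict(np.load('pics/w7.npz'))
i=c['image'].max(2);k=np.zeros((400,640),np.uint8);k[155:252,280:330]=(i[155:252,280:330]<50)
k=cv2.morphologyEx(k,cv2.MORPH_OPEN,np.ones((5,5)))
for q in cv2.findContours(k,0,1)[0]:
    w=ray(c,q[:,0],118)[:,:2].astype(np.float32);print(cv2.contourArea(q),cv2.minAreaRect(w))
plan(448.5,-10.3,92,-.017)
E
```

```text
shift [-0.47  0.48 -4.23] yawunits -1.78 tiltunits [-0.   -0.04 -0.  ] tcp [462.7 -24.7 218.8] toolx yaw 0.125
```

```bash
python3 - <<'E'
from h import *
c=dict(np.load('pics/w7.npz'))
i=c['image'].max(2);print(i[200,285:325:3]);t=int(i[200,300])+25
k=np.zeros((400,640),np.uint8);k[159:252,285:316]=(i[159:252,285:316]<t)
k=cv2.morphologyEx(k,cv2.MORPH_OPEN,np.ones((5,5)))
for q in cv2.findContours(k,0,1)[0]:
    if cv2.contourArea(q)>100:
        w=ray(c,q[:,0],118)[:,:2].astype(np.float32);print(cv2.contourArea(q),cv2.boundingRect(q),cv2.minAreaRect(w))
for p in [(306,164),(297,244),(301.5,204)]:print(ray(c,p,118)[0].round(1))
E
```

```text
[149 152 213  52  60  57  55  59  48 141 147 152 132 192]
1286.5 (289, 162, 27, 84) ((452.6037292480469, -12.69589614868164), (17.15723991394043, 81.28023529052734), 88.6015625)
[491.1 -11.9 118. ]
[413.7 -12.1 118. ]
[453.8 -12.  118. ]
```

{"method": "move_arm", "body": {"xyz": [[-0.22,0.23,0],[-0.22,0.23,0],[0,0,-0.7],[0,0,-0.8],[0,0,-0.8],[0,0,-0.8],[0,0,-0.6],[0,0,-0.4],[0,0,0],[0,0,0],[0,0,0]], "delta_rot": [[0,0,-0.88],[0,0,-0.87],[0,0,0],[0,0,0],[0,0,0],[0,0,0],[0,0,0],[0,0,0],[0,0,0],[0,0,0],[0,0,0]]}}

```text
t: 40.85
ee_pos: [450.6, -11.0, 97.5]
orientation: [-0.0, 1.0, -0.006, -0.0]
contact_force: [0.1, -0.7, 0.8]
gripper_width: 87.6
finger_force: 0.0
```

{"method": "move_arm", "body": {"xyz": [[0,0,0],[0,0,0],[0,0,0],[0,0,0],[0,0,0],[0,0,0],[0,0,0],[0,0,0],[0,0,0],[0,0,0],[0,0,0]], "delta_rot": [[0,0,0],[0,0,0],[0,0,0],[0,0,0],[0,0,0],[0,0,0],[0,0,0],[0,0,0],[0,0,0],[0,0,0],[0,0,0]], "grip": 0}}

```text
t: 41.77
ee_pos: [450.5, -11.0, 97.2]
orientation: [0.0, 1.0, -0.007, -0.0]
contact_force: [-0.7, -0.1, 0.1]
gripper_width: 18.2
finger_force: 0.8
```

{"method": "move_arm", "body": {"xyz": [[0,0,0],[0,0,0],[0.04,-0.005,0],[0.08,-0.011,0],[0.12,-0.016,0],[0.15,-0.021,0],[0.15,-0.021,0],[0.15,-0.021,0],[0.15,-0.021,0],[0.15,-0.021,0],[0.1,-0.014,0],[0.05,-0.007,0]], "delta_rot": [[0,0,0],[0,0,0],[0,0,0],[0,0,0],[0,0,0],[0,0,0],[0,0,0],[0,0,0],[0,0,0],[0,0,0],[0,0,0],[0,0,0]]}}

```text
t: 42.77
ee_pos: [484.0, -16.5, 97.2]
orientation: [0.001, 1.0, -0.007, -0.001]
contact_force: [-3.8, -5.9, 5.4]
gripper_width: 15.6
finger_force: 30.0
```

```bash
python3 - <<'E'
from h import *
s=env.state();print(s['contact_force'],s['gripper_width'],s['finger_force']);plan(450.5+79.2,-11-10.8,97,-.015)
c=env.capture('top');k=[r for r in rects(c,'red',97,60)];print(k)
E
```

```text
[-3.76126259 -5.91194131  5.42766417] 15.64099907961845 29.999438524246216
shift [ 1.52 -0.18 -0.01] yawunits -0.02 tiltunits [ 0.01 -0.02  0.  ] tcp [484.  -16.5  97.2] toolx yaw -0.014
[(587.2, -28.0, 102.5, 48.5, -0.134, (329, 201)), (735.3, -219.2, 57.9, 55.1, -0.784, (386, 158))]
```

Pushing works and the stack is moving with the carriage. I'll push the rest of the way.

{"method": "move_arm", "body": {"xyz": [[0.06,-0.008,0],[0.12,-0.016,0],[0.15,-0.021,0],[0.15,-0.021,0],[0.15,-0.021,0],[0.15,-0.021,0],[0.15,-0.021,0],[0.15,-0.021,0],[0.12,-0.016,0],[0.08,-0.011,0],[0.06,-0.008,0],[0.05,-0.007,0]], "delta_rot": [[0,0,0],[0,0,0],[0,0,0],[0,0,0],[0,0,0],[0,0,0],[0,0,0],[0,0,0],[0,0,0],[0,0,0],[0,0,0],[0,0,0]]}}

```text
t: 43.82
ee_pos: [520.3, -21.5, 97.0]
orientation: [-0.0, 1.0, -0.007, -0.006]
contact_force: [-22.1, -0.8, 24.3]
gripper_width: 15.5
finger_force: 30.0
```

{"method": "move_arm", "body": {"xyz": [[0.06,-0.008,0],[0.05,-0.007,0],[0,0,0],[0,0,0],[0,0,0]], "delta_rot": [[0,0,0],[0,0,0],[0,0,0],[0,0,0],[0,0,0]]}}

```text
t: 44.23
ee_pos: [521.1, -21.5, 96.7]
orientation: [-0.0, 1.0, -0.007, -0.009]
contact_force: [-25.6, 1.2, 26.8]
gripper_width: 15.6
finger_force: 30.0
```

```bash
python3 - <<'E'
from h import *
s=env.state();print(s['contact_force'],s['gripper_width'],s['finger_force']);plan(450.5+79.2,-11-10.8,97,-.015)
c=env.capture('top');k=[r for r in rects(c,'red',97,60)];print(k)
E
```

```text
[-25.58039903   1.24662274  26.82736028] 15.555580217213471 30.00753343105316
shift [ 0.29 -0.01  0.01] yawunits -0.02 tiltunits [-0.01 -0.22 -0.  ] tcp [521.1 -21.5  96.7] toolx yaw -0.014
[(629.8, -34.0, 89.5, 48.3, -0.131, (331, 188)), (735.3, -219.2, 57.9, 55.1, -0.784, (386, 158))]
```

```bash
python3 - <<'E'
from h import *
c=dict(np.load('pics/w1.npz'))
d=np.array([np.cos(-.136),np.sin(-.136)])
for v in (550,558,562):
    for z in (21,25): print(v,z,(ray(c,(250+190/3,85+v/3),z)[0][:2]-[552.5,-24])@d)
a=cv2.imread('pics/top0.png');b=env.capture('top')['image']
f=lambda i:cv2.resize(i[150:270,300:360],None,fx=5,fy=5,interpolation=2)
cv2.imwrite('pics/cmp.png',np.hstack([f(a),f(b)]))
E
```

```text
550 21 130.89463233541164
550 25 128.6900941872676
558 21 136.23702090814936
558 25 133.98824187723122
562 21 138.9186635843437
562 25 136.64767758782116
```

View pics/cmp.png

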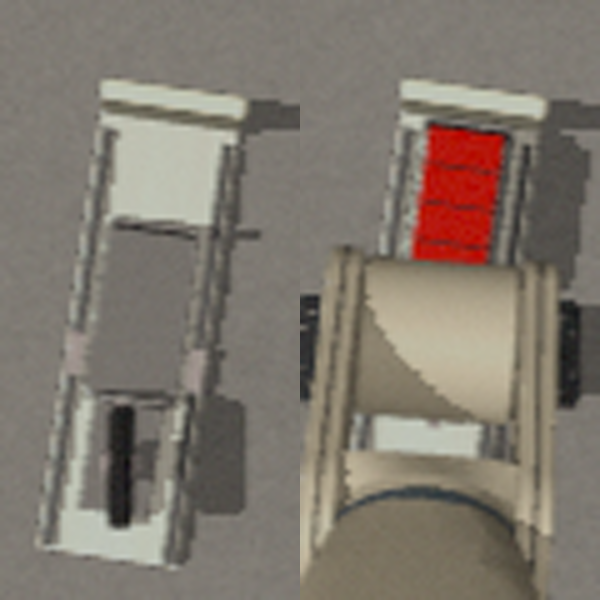

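The distance from floor to end stop in the first picture was about 137 mm, so the carriage started roughly 10 mm in. After about 71 mm of travel it is now against the stop, which explains the 25 N. The stack is square at the stop in the right half of the picture. I'll ease off the push, then turn the handle.

{"method": "move_arm", "body": {"xyz": [[-0.1,0.013,0],[-0.08,0.011,0],[0,0,0],[0,0,0]], "delta_rot": [[0,0,0],[0,0,0],[0,0,0],[0,0,0]]}}

```text
t: 44.67
ee_pos: [520.9, -21.4, 96.8]
orientation: [0.0, 1.0, -0.007, -0.003]
contact_force: [-9.7, -3.0, 7.7]
gripper_width: 15.6
finger_force: 30.0
```

{"method": "move_arm", "body": {"xyz": [[0,0,0],[0,0,0],[0,0,0],[0,0,0],[0,0,0],[0,0,0]], "delta_rot": [[0,0,0.3],[0,0,0.6],[0,0,0.6],[0,0,0.6],[0,0,0.6],[0,0,0.6]]}}

```text
t: 45.17
ee_pos: [520.8, -20.8, 96.8]
orientation: [-0.001, 0.992, 0.126, -0.004]
contact_force: [-9.5, 2.2, 8.5]
gripper_width: 15.6
finger_force: 30.0
```

{"method": "move_arm", "body": {"xyz": [[0,0,0],[0,0,0],[0,0,0],[0,0,0],[0,0,0],[0,0,0],[0,0,0],[0,0,0],[0,0,0],[0,0,0],[0,0,0],[0,0,0]], "delta_rot": [[0,0,0.7],[0,0,0.7],[0,0,0.7],[0,0,0.7],[0,0,0.7],[0,0,0.7],[0,0,0.7],[0,0,0.7],[0,0,0.7],[0,0,0.7],[0,0,0.7],[0,0,0.7]]}}

```text
t: 46.17
ee_pos: [519.8, -19.4, 96.8]
orientation: [-0.003, 0.895, 0.446, -0.003]
contact_force: [-12.8, 10.2, 13.7]
gripper_width: 15.6
finger_force: 30.0
```

{"method": "move_arm", "body": {"xyz": [[0,0,0],[0,0,0],[0,0,0],[0,0,0],[0,0,0],[0,0,0],[0,0,0],[0,0,0],[0,0,0],[0,0,0]], "delta_rot": [[0,0,0.7],[0,0,0.7],[0,0,0.7],[0,0,0.7],[0,0,0.7],[0,0,0.6],[0,0,0.5],[0,0,0.3],[0,0,0],[0,0,0]]}}

```text
t: 47.0
ee_pos: [518.9, -19.1, 96.8]
orientation: [-0.005, 0.792, 0.611, -0.003]
contact_force: [-16.5, 12.3, 15.9]
gripper_width: 15.9
finger_force: 30.0
```

```bash
python3 - <<'E'
from h import *
s=env.state();print(s['contact_force'],s['wrist_torque'],s['gripper_width'],s['joint_pos'].round(2));plan(521,-21.4,97,-.136+1.47)
E
```

```text
[-16.46539217  12.27839793  15.92218246] [ 1.79455238  2.50682913 -0.02047992] 15.88884011198481 [-0.06  0.46  1.94  0.    0.75  0.19]
shift [ 0.07 -0.08  0.01] yawunits 0.26 tiltunits [-0.04 -0.14 -0.  ] tcp [518.9 -19.1  96.8] toolx yaw 1.313
```

{"method": "move_arm", "body": {"xyz": [[0,0,0],[0,0,0],[0,0,0]], "delta_rot": [[0,0,0.2],[0,0,0.2],[0,0,0]]}}

```text
t: 47.25
ee_pos: [518.9, -19.0, 96.8]
orientation: [-0.005, 0.782, 0.623, -0.003]
contact_force: [-16.0, 11.8, 16.5]
gripper_width: 15.6
finger_force: 30.0
```

{"method": "move_arm", "body": {"xyz": [[0,0,0],[0,0,0],[0,0,0],[0,0,0],[0,0,0],[0,0,0]], "delta_rot": [[0,0,0],[0,0,0],[0,0,0],[0,0,0],[0,0,0],[0,0,0]], "grip": 0.4}}

```text
t: 47.75
ee_pos: [524.6, -21.4, 97.3]
orientation: [0.0, 0.782, 0.623, 0.0]
contact_force: [-0.5, -0.5, 0.4]
gripper_width: 35.0
finger_force: 0.0
```

{"method": "move_arm", "body": {"xyz": [[0,0,0.3],[0,0,0.6],[0,0,1],[0,0,1],[0,0,1],[0,0,1],[-0.5,0,0.5],[-1,0,0],[-1,0,0],[-1,0,0],[0,0,0],[0,0,0]], "delta_rot": [[0,0,0],[0,0,0],[0,0,0],[0,0,0],[0,0,0],[0,0,0],[0,0,0],[0,0,0],[0,0,0],[0,0,0],[0,0,0],[0,0,0]]}}

```text
t: 48.75
ee_pos: [418.6, -21.2, 260.1]
orientation: [0.0, 0.782, 0.623, 0.001]
contact_force: [-0.3, 0.0, -0.3]
gripper_width: 35.4
finger_force: 0.0
```

```bash
python3 - <<'E'
from h import *
b=env.capture('top');s=env.capture('scene')['image'];w=env.capture('wrist')['image']
f=lambda i,sc:cv2.resize(i,None,fx=sc,fy=sc,interpolation=2)
A=f(b['image'][150:270,270:370],4);B=f(s[150:270,270:400],3);B=np.vstack([B,np.zeros((A.shape[0]-B.shape[0],B.shape[1],3),np.uint8)])
cv2.imwrite('pics/end.png',np.hstack([A,B]))
for r in rects(b,'red',97,60):print('red',r)
for r in rects(b,'white',6,200):print('w',r)
E
```

```text
red (623.2, -33.1, 102.9, 48.3, -0.131, (331, 190))
red (735.3, -219.2, 57.9, 55.1, -0.784, (386, 158))
w (287.6, -717.6, 138.8, 87.5, 0.011, (524, 289))
w (474.0, 357.2, 101.3, 51.0, 0.223, (221, 233))
w (759.7, -237.9, 163.2, 158.1, 0.004, (388, 155))
```

View pics/end.png

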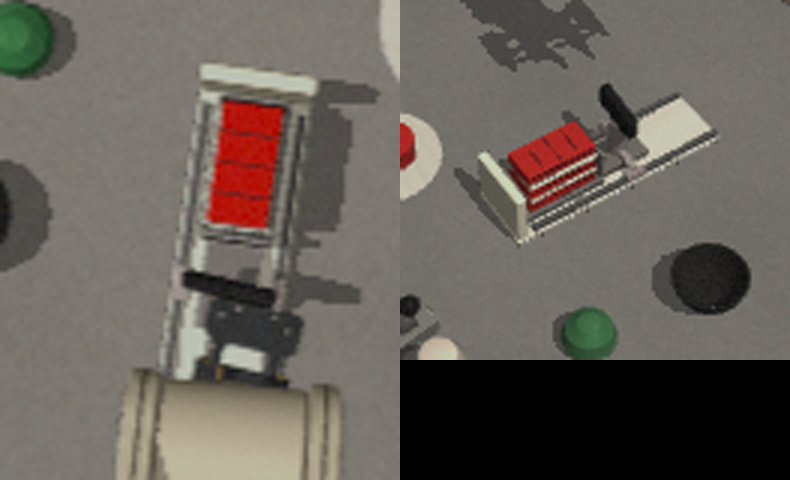

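The stack is square against the end stop, with white sheets between the red cases. The bar lies across the slide, and the last sheet is still in its place. I'm handing in.

```bash
python3 -c "
from station import env
print(env.close_job())"
```

```text
the job is handed in; nothing more can be done
None
```

I stacked the three red cases squarely on the carriage with one sheet between each two, pushed the carriage home against its stop, turned the T handle anticlockwise to lock, left the spare sheet on the console, and handed the job in (the hand-in gave no verdict).

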